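Send a blood tube down the gravity rail in its roller carrier

ROBOT

A 6-joint arm with a two-finger parallel gripper is mounted at the origin on a cart in front of the work surface, level with it; the furniture and walls round the work are solid. World frame = base frame: x ahead of the robot, y to its left, z up, the work surface at z = 0. Lengths are in m, angles in rad, forces in N, time in s.
With the tool pointing down it reaches from about 0.225 to 0.875 m from the base axis. Payload 3.4 kg.
Tool frame: the origin (TCP) lies on the centre line of the jaws, within the pads' length; the fingertips stand 11 mm ahead of it and the grasp point (between the pads) lies 8 mm behind it; z points along the fingers, y is the direction in which the jaws open and shut (so a half turn about z gives the same grasp; the last joint's range is limited). The gripper opens to 85 mm and grips with 20 to 120 N. Pads are 22 mm wide; open, the fingers measure 114 mm over their backs; the gripper's body (76 mm by 85 mm) begins 54 mm behind the grasp point. The pads swing forward as they close: fully open they stand 13 mm farther back than shut.
Start: joints at [1.058, 0.276, 1.505, -0, 1.361, -0.121], TCP at [0.22, 0.531, 0.242] pointing down, gripper open.
Joint ranges: [-2.89, 2.89], [-0.75, 2.08], [0.22, 2.7], [-1.18, 4.32], [0.11, 2.71], [-2.7, 2.7]. Speed limits (rad/s): [2.57, 2.57, 3.14, 3.14, 3.14, 3.14].

INTERFACE

Orientations are given as [roll, pitch, yaw] about the fixed x, y, z axes, in that order (R = Rz(yaw) Ry(pitch) Rx(roll)).
In Python, from rig import r gives the robot as it stands. The module is installed in compiled form; this text tells all that it offers.
- The arm moves only by the shell command python3 -m handwheel 'ROWS' [OPENING] [FORCE]. ROWS is JSON, a list of rows, each an object of numbers: "dx", "dy", "dz": the shift along the tool's x, y, z in mm; "twist": the turn about the tool's z in rad. A call has 1 to 10 rows; each row is the pose to reach, as a shift and turn from the pose commanded when the call began, along the tool's axes at that moment; what a row does not reach only later rows make up. A row lasts 1/8 s, in which the tool goes at most 62.5 mm and 10.7 degrees, less where a joint would pass 70% of its speed; a pose out of reach is approached as far as the arm can. A call with a gripper value outside its range is refused whole. OPENING is the opening, from -1 (shut) to 1 (fully open), set as the call begins (- or left out, the last holds). The fingers move at their own pace and stop on an object; FORCE is the grip in N (left out, the last holds). Time passes only in rows, so rows that repeat a pose let the fingers close. It gives the time, the measured TCP pose, the force and the opening at its end, in the units of the state.
- r.observe(): the state, without advancing time (a new reading comes with each control period).
- r.camera(name): name is "side" or "top"; returns the picture (480x640x3 uint8, red, green, blue); there is no depth.
- r.camera_params(name): a dict with "intrinsics" (3x3 intrinsics, pixels), "k1" (the pictures are not rectified: a ray, as slopes to the right and down, at radius r is drawn at 1 + k1 r^2 times it, then the intrinsics apply), "rvec" (rotation vector, rad) and "tvec" (3), from world to camera coordinates, as OpenCV has them. Camera axes: x right, y down, z forward; pixel columns grow to the right and rows downward; lengths in m; the calibration is good to about 2 mm. A picture is of the moment at which its call begins. camera_params takes no time and is no camera call.
- r.close_job(): hands the job in, once; it reports no verdict.
The state is a dict: "time": time; "qpos": joint angles; "dq": joint speeds; "joint_torque": joint torques, N m; "position": TCP position; "tool_rot": TCP orientation; "force": force on the tool from outside, world axes, zero at the start; "torque": the same for the moment, N m; "opening": opening from 0.0 (shut) to 1.0 (fully open).
Only numpy, scipy, OpenCV 4.12 (cv2) and the standard library are available. Lean on these libraries where they do the work, as an engineer would, in place of code of your own. Each camera call takes 0.05 s, during which the arm holds its last target.

TASK

Draw the red-capped tube out of the slanted stand and set it foot first, all the way down, in the slanted white pocket of the blue roller carrier. Then lift the carrier by its yellow grip, hook both its rollers over the upper part of the sloped rail and let go, so that it rolls down by itself until it rests against the stop at the low end with the tube still in its pocket. Do not push it along, and leave the purple-capped tube in its socket and the other loose things where they are.

Things in the scene. Friction and masses are not known exactly. Their poses are not given: they have to be found in the camera images.
- tube_red: loose red-capped blood tube, 85 mm long; grip it on the clear part (14 mm thick across its x, 17 mm across its z), not on the cap. Its y axis runs along the tube to the rounded foot (cap at -y). It starts in a socket of the stand, cap leaning 25 degrees from vertical towards the robot, x axis level. Origin: half-way along, 8.5 mm off the tube's axis on the -z side
- tube_red_grip (a point): point on the red tube's axis, 52 mm from the foot, below the cap: where to grip it across its own x axis; in the stand or pocket 26 mm of the tube at the foot end are covered. Axes as tube_red
- tube_red_foot (a point): end of the red tube's foot, on its axis. Axes as tube_red
- tube_purple: the same kind of tube with a purple cap, in the other socket; to be left there. Origin and axes as for tube_red
- stand: fixed white slanted stand, 156 mm wide along its y, about 60 mm high, two sockets 90 mm apart along y (18 to 21 mm wide, 26 mm deep); the socket axes lean 25 degrees from vertical towards its -x side (the robot's side). Origin: centre of its underside
- carrier: loose blue roller carrier, 0.3 kg, 150 mm high, on a 76 x 60 mm base. Seen along its y it is a hook open to +x: upright plate at x -14 to -9 mm (84 mm long), two rollers at its top (y +-25 mm), base with steel weight below to x +30 mm; mouth 26 to 87 mm above the underside. A tube in its pocket reaches x -75 mm, 97 mm up. Origin: underside, below the rollers; y along the rolling, -x to the robot
- carrier_tab (a point): point to grip in the yellow upright grip on top of the carrier, above the rollers: grip 12 mm thick along the carrier's x, 26 mm long along y, from 118 to 152 mm above the carrier's underside; this point is at 137 mm. Axes as carrier
- carrier_run (a point): point of the carrier midway between the two rollers at the lowest height of their treads (x 0, y 0, 90 mm above its underside): this point lies on the top edge of the rail when the carrier hangs. Treads 20 mm in diameter and 12 mm wide between flanges that reach 3 mm lower. Axes as carrier
- carrier_pocket (a point): centre of the floor of the carrier's tube pocket, where the tube's foot has to come to rest (within 10 mm). The pocket is 24 mm (in x) by 22 mm (in y) inside and 26 mm deep; its axis leans 25 degrees from vertical towards the carrier's -x (going up from the floor it runs along -0.423 in x, 0.906 in z). Axes as carrier
- rail: fixed gravity rail: flat bar on edge, 6 mm thick, 16 mm high, 390 mm long along its y, falling 7 degrees to -y; rubber-faced stop plate at the low end (-y), small end piece at the high end. Two posts stand 60 mm behind it (+x) at y +-140 mm; its -x side is open. Origin: on the worktop under the bar's middle; the bar's top edge is 165 mm high there and rises 0.1228 m per metre of y
- rail_load (a point): point on the top edge of the bar, 110 mm from the middle towards the high end: the place to hang the carrier. Axes as rail (level)
- rail_seat (a point): point on the top edge of the bar at which carrier_run rests when the carrier touches the stop. Axes as rail (level)
- timer: loose white bench timer, 62 x 66 x 18 mm, a bystander. Origin: centre of its underside
- petri_dish: loose clear petri dish, 91 mm in diameter, 16 mm high, a bystander. Origin: centre of its underside
- marker: loose marker pen, 135 mm long, a bystander. Origin: its underside
Mind the look-alikes: they are no part of the job. Leave any green or orange look-alike of the carrier alone.

How it is judged:
By the outcome, as a careful person would: the job done as asked, in the order asked, and still so for the second after the job is handed in, with the robot touching nothing.
It also fails if it takes over 61 s, if anything falls off the work surface, if the arm or the gripper's body presses on something with over 40 N, if the wrist force passes 120 N, or if a joint passes its speed limit or range.

## Working session

There is one attempt and no reset: what is moved stays moved. The work goes in short steps, Python scripts to look and compute and a shell command to move; the robot and the scene stay as the last step left them, time stands still between calls to the robot, and variables do not carry over. Pictures are saved under pics/ and viewed, and the job is handed in when it is done.

```bash
mkdir -p pics; python3 - <<'E'
from rig import r
import cv2
print(r.observe())
for n in("side","top"):
    im=r.camera(n); cv2.imwrite(f"pics/{n}0.png",im[:,:,::-1]); print(n,r.camera_params(n))
E
```

```text
{'time': 0.0, 'qpos': array([ 1.05799397e+00,  2.76609471e-01,  1.50613542e+00,  6.78298316e-06,
        1.36073860e+00, -1.20980762e-01]), 'dq': array([-1.21890538e-03,  6.33593233e-04,  3.03524682e-05, -6.19449888e-04,
       -1.34399026e-03, -1.14054720e-03]), 'joint_torque': array([ 3.56504688e-04, -4.16772687e+01, -2.45806450e+01, -1.24050898e-04,
        1.11370548e-02, -3.64660673e-05]), 'position': array([0.21931154, 0.53096885, 0.24143055]), 'tool_rot': array([-3.13971644e+00, -2.34779910e-04,  2.74976942e+00]), 'force': array([-0.28679184, -0.70829907, -0.03189726]), 'torque': array([ 0.03936822,  0.05079338, -0.01269076]), 'opening': 1.0003138056403311}
side {'intrinsics': array([[484.29040892,   0.        , 327.67054095],
       [  0.        , 484.29040892, 231.83590308],
       [  0.        ,   0.        ,   1.        ]]), 'k1': 0.03463654639801771, 'rvec': array([ 2.27058314, -0.38516011,  0.19755023]), 'tvec': array([-0.47949138,  0.15992236,  1.5161859 ])}
top {'intrinsics': array([[434.92965975,   0.        , 320.1294272 ],
       [  0.        , 434.92965975, 243.04344449],
       [  0.        ,   0.        ,   1.        ]]), 'k1': -0.07114838597441563, 'rvec': array([ 2.12392942, -2.1398267 ,  0.17071279]), 'tvec': array([-0.05999166,  0.52152873,  1.18673892])}
```

View pics/side0.png

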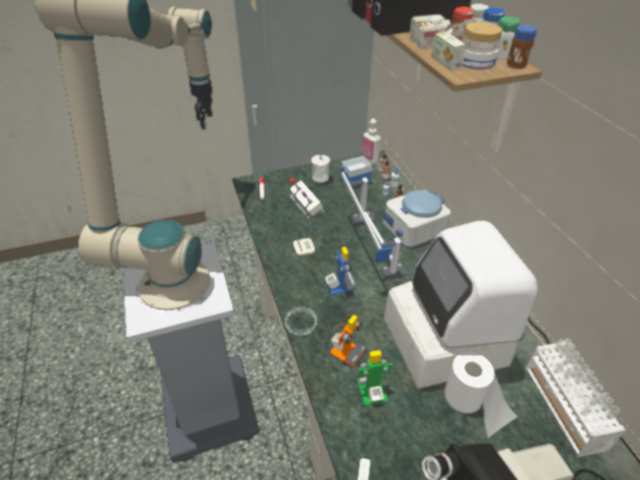

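View pics/top0.png

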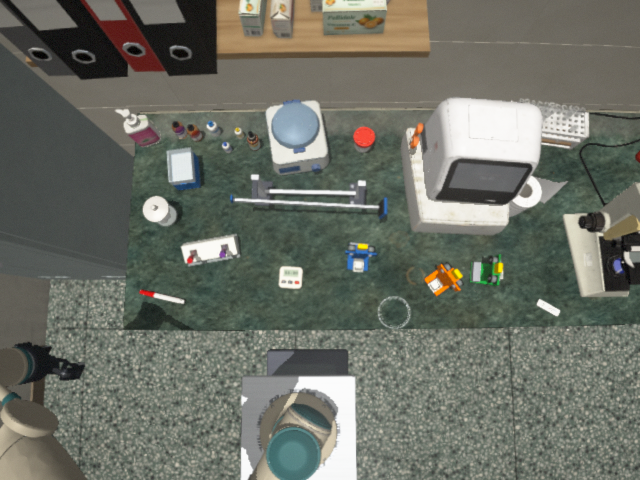

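```bash
cat > h.py <<'E'
import numpy as np,cv2
from rig import r
from scipy.optimize import least_squares
P={n:r.camera_params(n) for n in("side","top")}
def ray(n,uv):
    p=P[n];K=p['intrinsics'];x=(uv[0]-K[0,2])/K[0,0];y=(uv[1]-K[1,2])/K[1,1]
    d=np.hypot(x,y);s=d
    for _ in range(30): s=d/(1+p['k1']*s*s)
    f=s/d if d>0 else 1
    R,_=cv2.Rodrigues(p['rvec']);v=R.T@np.array([x*f,y*f,1]);o=-R.T@p['tvec']
    return o,v/np.linalg.norm(v)
def onz(n,uv,z):
    o,v=ray(n,uv);return o+v*(z-o[2])/v[2]
def proj(n,X):
    p=P[n];K=p['intrinsics']
    return cv2.projectPoints(np.array([X],float),p['rvec'],p['tvec'],K,np.array([p['k1'],0,0,0,0.]))[0].ravel()
def tri(a,b): # side uv, top uv
    o1,v1=ray("side",a);o2,v2=ray("top",b)
    t=np.linalg.lstsq(np.c_[v1,-v2],o2-o1,rcond=None)[0]
    A=o1+t[0]*v1;B=o2+t[1]*v2
    return (A+B)/2,np.linalg.norm(A-B)
def crop(im,x,y,w,h,s,name):
    c=cv2.resize(im[y:y+h,x:x+w],None,fx=s,fy=s,interpolation=cv2.INTER_CUBIC);cv2.imwrite(name,c[:,:,::-1])
E
python3 - <<'E'
import cv2
from h import crop
a=cv2.imread("pics/side0.png")[:,:,::-1];b=cv2.imread("pics/top0.png")[:,:,::-1]
crop(b,130,170,270,170,2.9,"pics/t1.png")
crop(a,245,150,170,150,4,"pics/s1.png")
crop(b,330,230,60,60,8,"pics/t2.png")
crop(a,315,240,50,60,8,"pics/s2.png")
crop(b,170,225,80,50,8,"pics/t3.png")
crop(a,275,165,60,60,8,"pics/s3.png")
E
```

```text
(no output)
```

View pics/t1.png

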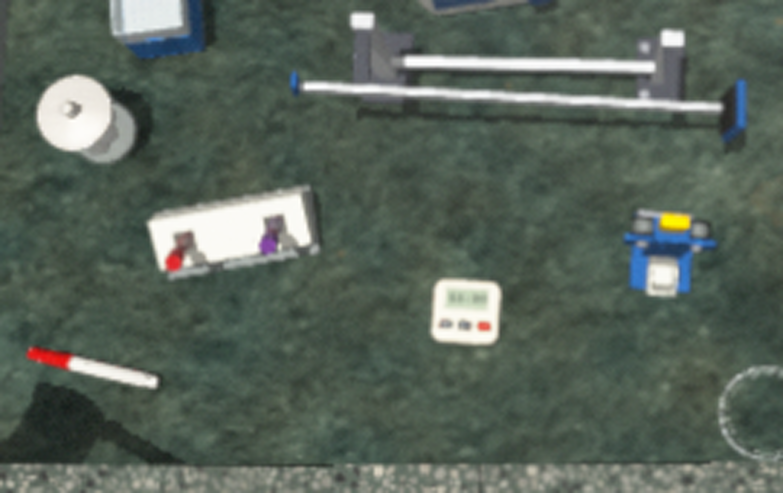

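View pics/s1.png

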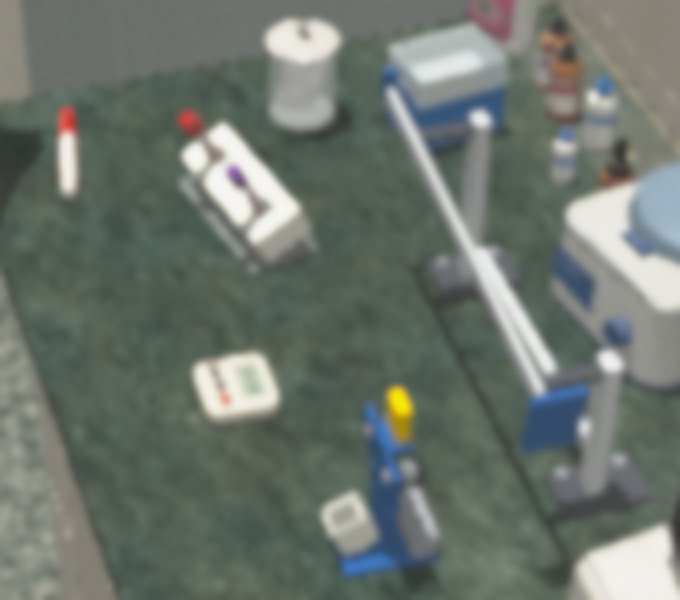

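View pics/t2.png

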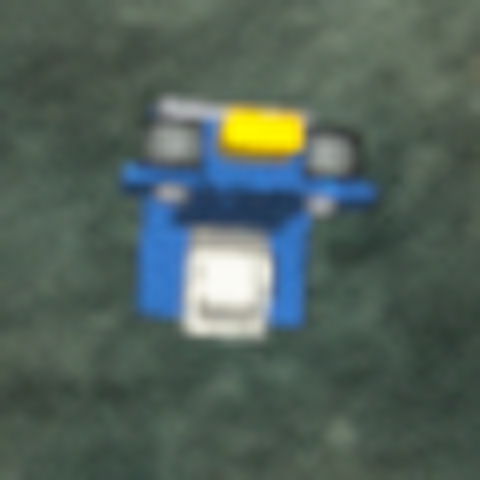

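View pics/s2.png

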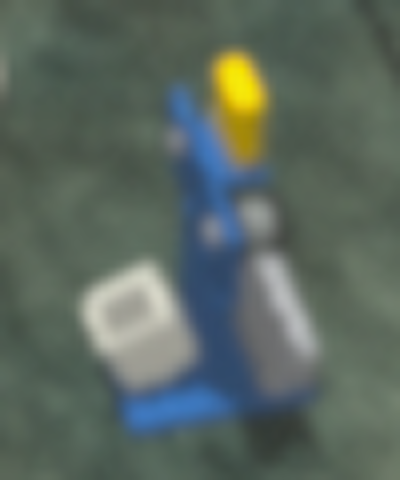

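View pics/t3.png

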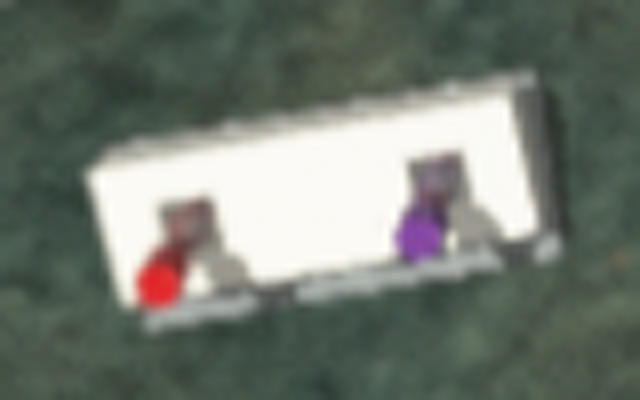

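View pics/s3.png

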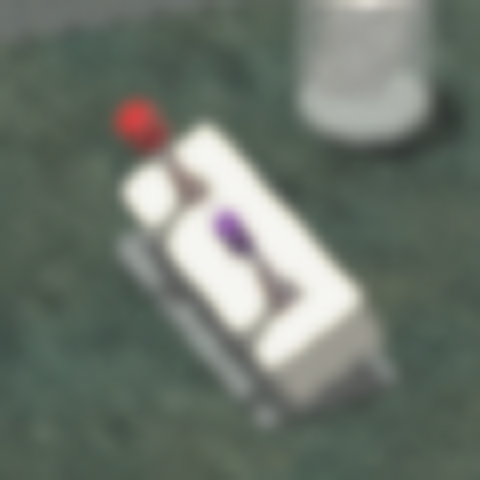

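```bash
python3 - <<'E'
import cv2,numpy as np
from h import *
np.set_printoptions(precision=4,suppress=True)
S=cv2.imread("pics/side0.png")[:,:,::-1];T=cv2.imread("pics/top0.png")[:,:,::-1]
def cen(im,box,f):
    x,y,w,h=box;c=im[y:y+h,x:x+w].astype(float);R,G,B=c[...,0],c[...,1],c[...,2]
    wt=np.clip(f(R,G,B),0,None);wt[wt<25]=0
    yy,xx=np.mgrid[y:y+h,x:x+w];return np.array([(wt*xx).sum(),(wt*yy).sum()])/wt.sum(),(wt>0).sum()
red=lambda R,G,B:R-np.maximum(G,B)-30
pur=lambda R,G,B:np.minimum(R,B)-G-10
yel=lambda R,G,B:np.minimum(R,G)-B-30
rt,_=cen(T,(183,250,14,16),red);rs,_=cen(S,(286,173,14,14),red)
pt,_=cen(T,(216,245,13,16),pur);ps,_=cen(S,(297,188,16,14),pur)
yt,n1=cen(T,(350,238,24,16),yel);ys,n2=cen(S,(335,242,18,24),yel)
print(rt,rs,tri(rs,rt));print(pt,ps,tri(ps,pt));print(yt,n1,ys,n2,tri(ys,yt))
a=tri(rs,rt)[0];b=tri(ps,pt)[0];d=a-b;print(d,np.linalg.norm(d[:2]),np.arctan2(-d[0],d[1]))
# carrier
t2=lambda u,v:(330+(u+.5)/8-.5,230+(v+.5)/8-.5)
s2=lambda u,v:(315+(u+.5)/8-.5,240+(v+.5)/8-.5)
for nm,uv,z in [("baseL",(140,315),.008),("baseR",(302,326),.008),("plateL",(124,172),.1),("plateR",(375,190),.1),("rolL",(170,140),.11),("rolR",(331,152),.11),("yel top",(262,128),.152),("yL",(222,110),.152),("yR",(304,118),.152),("pocket mouth",(230,282),.03)]:
    print(nm,onz("top",t2(*uv),z))
print("pocket tri",tri(s2(128,310),t2(230,285)))
print("rail")
t1=lambda u,v:(130+u/2.9,170+v/2.9)
s1=lambda u,v:(245+u/4,150+v/4)
print(tri(s1(392,92),t1(302,86)),tri(s1(541,390),t1(722,107)))
# stand holes
t3=lambda u,v:(170+(u+.5)/8-.5,225+(v+.5)/8-.5)
for uv in [(187,222),(437,178)]: print(onz("top",t3(*uv),.05))
E
```

```text
[189.4916 259.8757] [291.7658 179.7737] (array([0.4704, 0.2912, 0.0924]), np.float64(0.002309924927021543))
[221.9325 254.1298] [303.     192.5323] (array([0.4855, 0.2022, 0.0937]), np.float64(0.0025228444918200875))
[362.2708 246.0513] 60 [344.5288 251.5901] 71 (array([ 0.4966, -0.174 ,  0.1414]), np.float64(0.0015435050634036418))
[-0.0151  0.089  -0.0013] 0.09024507030849277 0.1680115386880755
baseL [ 0.4507 -0.1408  0.008 ]
baseR [ 0.4462 -0.199   0.008 ]
plateL [ 0.4892 -0.131   0.1   ]
plateR [ 0.4824 -0.2152  0.1   ]
rolL [ 0.4983 -0.146   0.11  ]
rolR [ 0.4939 -0.1997  0.11  ]
yel top [ 0.4954 -0.1729  0.152 ]
yL [ 0.5014 -0.1602  0.152 ]
yR [ 0.4985 -0.1865  0.152 ]
pocket mouth [ 0.4598 -0.1716  0.03  ]
pocket tri (array([ 0.4575, -0.1709,  0.0369]), np.float64(0.0009954777474025713))
rail
(array([0.615 , 0.1546, 0.1802]), np.float64(0.004684160861862676)) (array([ 0.5923, -0.2165,  0.1678]), np.float64(0.0021157406572245344))
[0.4963 0.2956 0.05  ]
[0.5113 0.2069 0.05  ]
```

```bash
cat >> h.py <<'E'
def rel(p,yaw):
    o=r.observe();c=np.array(o['position']);y0=o['tool_rot'][2]
    d=np.array(p)-c;tx=np.array([np.cos(y0),np.sin(y0),0]);ty=np.array([np.sin(y0),-np.cos(y0),0])
    tw=-(yaw-y0);tw=(tw+np.pi)%(2*np.pi)-np.pi
    print("pos",c.round(4),"rot",o['tool_rot'].round(4),"F",o['force'].round(1),"t",round(float(o['time']),2),"op",round(o['opening'],3))
    print("dx %.1f dy %.1f dz %.1f twist %.3f"%(1e3*d@tx,1e3*d@ty,-1e3*d[2],tw))
E
python3 - <<'E'
from h import *
rel([.4795,.2927,.19],3.309)
for n in P:
    R,_=cv2.Rodrigues(P[n]['rvec']);print(n,-R.T@P[n]['tvec'])
E
```

```text
pos [0.2193 0.531  0.2416] rot [-3.1400e+00 -2.0000e-04  2.7498e+00] F [ 0.2 -0.6 -0. ] t 0.1 op 1.001
dx -331.5 dy -120.9 dz 51.6 twist -0.559
side [ 0.08544877 -1.1242125   1.13276282]
top [ 0.31772274 -0.07081962  1.25617568]
```

```bash
python3 -m handwheel '[{"dx":-40,"dy":-14,"dz":0,"twist":-0.08},{"dx":-85,"dy":-31,"dz":0,"twist":-0.2},{"dx":-135,"dy":-49,"dz":10,"twist":-0.3},{"dx":-185,"dy":-67,"dz":20,"twist":-0.4},{"dx":-235,"dy":-86,"dz":35,"twist":-0.5},{"dx":-285,"dy":-104,"dz":45,"twist":-0.559},{"dx":-320,"dy":-117,"dz":51,"twist":-0.559},{"dx":-331.5,"dy":-121,"dz":51.5,"twist":-0.559},{"dx":-331.5,"dy":-121,"dz":51.5,"twist":-0.559}]' 0.2 30
python3 - <<'E'
from h import *
rel([.4795,.2927,.065],3.309)
for n in P: 
    im=r.camera(n);cv2.imwrite(f"pics/{n}1.png",im[:,:,::-1])
    u=proj(n,[.4795,.2927,.073]);x,y=int(u[0]),int(u[1]);crop(im,x-40,y-40,80,60,8,f"pics/{n}1c.png")
E
```

```text
time: 1.23
position: [0.4797, 0.293, 0.1906]
tool_rot: [3.141, -0.001, -2.976]
force: [-0.5, 0.3, 0.5]
opening: 0.6
pos [0.4797 0.293  0.1906] rot [ 3.1411e+00 -9.0000e-04 -2.9757e+00] F [-0.5  0.3  0.5] t 1.23 op 0.6
dx 0.3 dy -0.2 dz 125.6 twist -0.002
```

View pics/top1c.png

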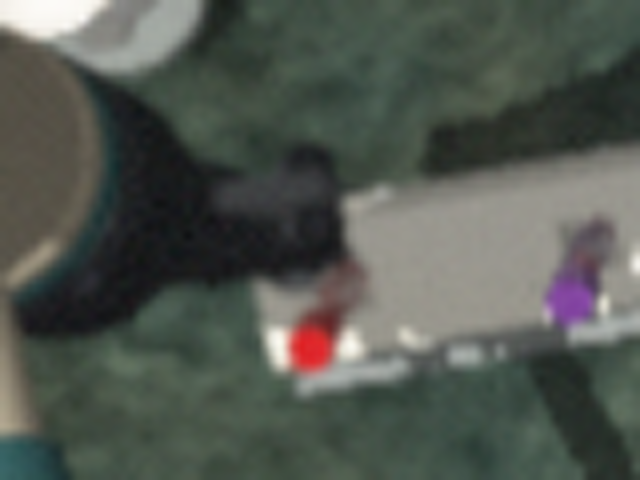

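View pics/side1c.png

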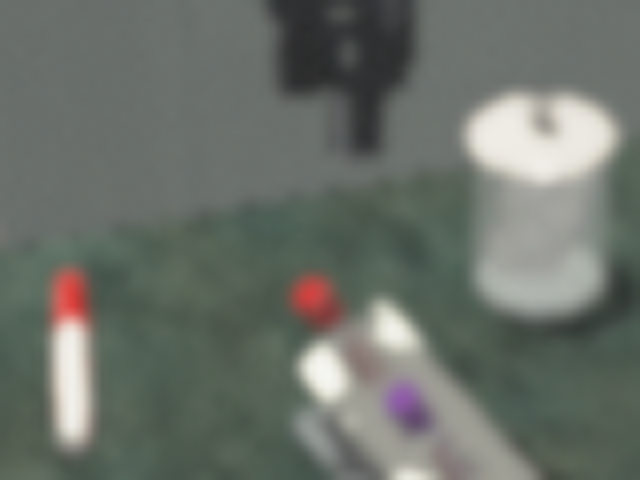

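```bash
python3 -m handwheel '[{"dz":30},{"dz":65},{"dz":95},{"dz":113},{"dz":122},{"dz":125},{"dz":125}]'
python3 - <<'E'
from h import *
rel([.4795,.2927,.065],3.309)
for n in P: 
    im=r.camera(n);cv2.imwrite(f"pics/{n}2.png",im[:,:,::-1])
    u=proj(n,[.4795,.2927,.073]);x,y=int(u[0]),int(u[1]);crop(im,x-40,y-40,80,60,8,f"pics/{n}2c.png")
E
```

```text
pos [0.4788 0.2939 0.191 ] rot [ 3.1407e+00 -5.0000e-04 -2.9736e+00] F [-0.7  0.6 -0.2] t 1.32 op 0.599
dx -0.5 dy -1.3 dz 126.0 twist 0.001validation failed for argument at $[0]...
```

View pics/top2c.png

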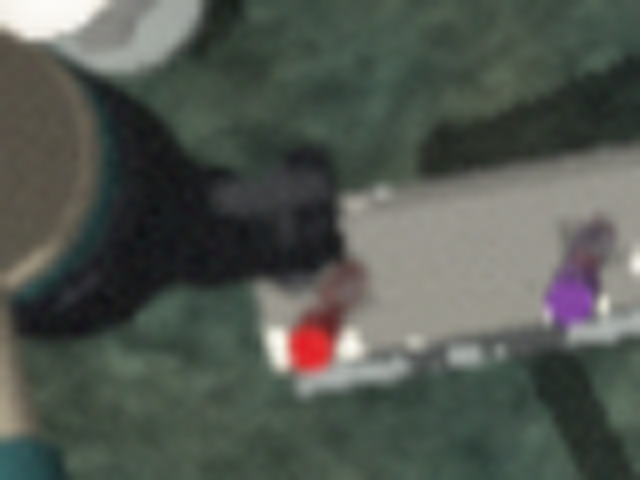

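View pics/side2c.png

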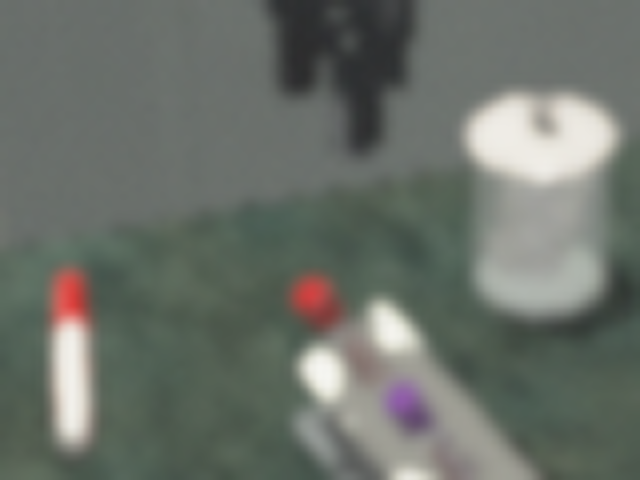

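```bash
python3 -m handwheel '[{"dx":0,"dy":-0.3,"dz":30,"twist":0},{"dx":0,"dy":-0.3,"dz":65,"twist":0},{"dx":0,"dy":-0.3,"dz":95,"twist":0},{"dx":0,"dy":-0.3,"dz":113,"twist":0},{"dx":0,"dy":-0.3,"dz":122,"twist":0},{"dx":0,"dy":-0.3,"dz":125,"twist":0},{"dx":0,"dy":-0.3,"dz":125,"twist":0}]'
python3 - <<'E'
from h import *
rel([.4795,.2927,.065],3.309)
for n in P: 
    im=r.camera(n);cv2.imwrite(f"pics/{n}3.png",im[:,:,::-1])
    u=proj(n,[.4795,.2927,.073]);x,y=int(u[0]),int(u[1]);crop(im,x-40,y-40,80,60,8,f"pics/{n}3c.png")
E
```

```text
time: 2.3
position: [0.4801, 0.2932, 0.0664]
tool_rot: [3.141, 0.001, -2.974]
force: [0.2, -0.1, 0.4]
opening: 0.601
pos [0.4801 0.2932 0.0664] rot [ 3.1412e+00  1.1000e-03 -2.9740e+00] F [ 0.2 -0.1  0.4] t 2.3 op 0.601
dx 0.6 dy -0.4 dz 1.4 twist 0.000
```

View pics/top3c.png

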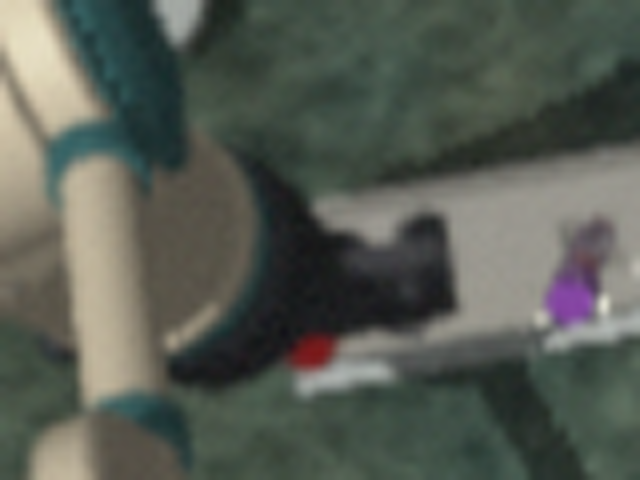

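View pics/side3c.png

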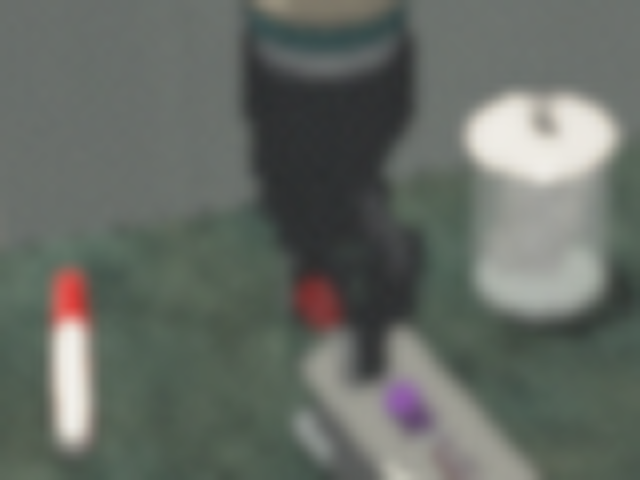

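```bash
python3 -m handwheel '[{"dx":0,"dy":0,"dz":0,"twist":0},{"dx":0,"dy":0,"dz":0,"twist":0},{"dx":0,"dy":0,"dz":0,"twist":0},{"dx":0,"dy":0,"dz":0,"twist":0},{"dx":0,"dy":0,"dz":0,"twist":0}]' -1 35
python3 - <<'E'
from h import *
rel([.4795,.2927,.065],3.309)
E
```

```text
time: 3.02
position: [0.4801, 0.2928, 0.066]
tool_rot: [3.141, 0.001, -2.974]
force: [0.2, -0.7, 1.3]
opening: 0.151
pos [0.4801 0.2928 0.066 ] rot [ 3.1415e+00  6.0000e-04 -2.9745e+00] F [ 0.2 -0.7  1.3] t 3.02 op 0.151
dx 0.6 dy 0.0 dz 1.0 twist -0.000
```

```bash
python3 -m handwheel '[{"dx":2.1,"dy":0,"dz":-4.5,"twist":0},{"dx":5.9,"dy":0,"dz":-12.7,"twist":0},{"dx":10.6,"dy":0,"dz":-22.7,"twist":0},{"dx":15.2,"dy":0,"dz":-32.6,"twist":0},{"dx":19,"dy":0,"dz":-40.8,"twist":0},{"dx":19,"dy":0,"dz":-70,"twist":0},{"dx":19,"dy":0,"dz":-95,"twist":0},{"dx":19,"dy":0,"dz":-100,"twist":0},{"dx":19,"dy":0,"dz":-100,"twist":0}]'
python3 - <<'E'
from h import *
rel([.4795,.2927,.065],3.309)
for n in P: 
    im=r.camera(n);cv2.imwrite(f"pics/{n}4.png",im[:,:,::-1])
    u=proj(n,r.observe()['position']);x,y=int(u[0]),int(u[1]);crop(im,x-40,y-30,80,60,8,f"pics/{n}4c.png")
E
```

```text
time: 4.15
position: [0.4608, 0.2895, 0.1657]
tool_rot: [3.142, 0.0, -2.974]
force: [0.3, -0.1, -0.4]
opening: 0.149
pos [0.4608 0.2895 0.1657] rot [ 3.1415  0.     -2.9744] F [ 0.3 -0.1 -0.4] t 4.15 op 0.149
dx -19.0 dy 0.1 dz 100.7 twist -0.000
```

View pics/top4c.png

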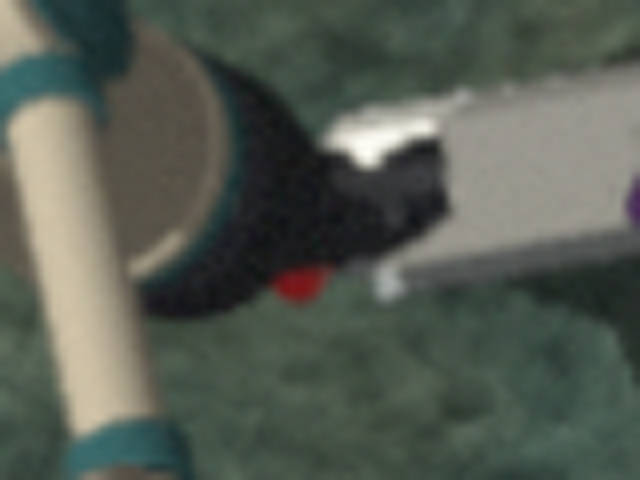

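View pics/side4c.png

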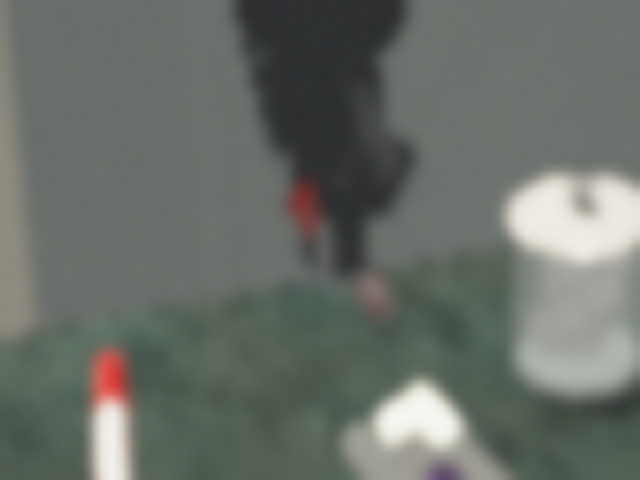

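```bash
python3 - <<'E'
from h import *
p=np.array([.4608,.2895,.1657+.008]);a=np.array([.417,.0707,-.906])
u=proj("side",[.4608,.2895,.1657]);x0,y0=int(u[0])-40,int(u[1])-30
for L in (-33,-20,-12,0,40,45,50,55): 
    q=proj("side",p+a*L/1e3);print(L,((q-[x0,y0])*8+3.5).round(0))
E
```

```text
-33 [294. 184.]
-20 [307. 204.]
-12 [314. 216.]
0 [326. 234.]
40 [362. 292.]
45 [367. 299.]
50 [371. 306.]
55 [376. 313.]
```

```bash
cat > ov.py <<'E'
from h import *
def C(ox,oy,yaw): 
    c,s=np.cos(yaw),np.sin(yaw)
    return lambda X:np.array([ox+c*X[0]-s*X[1],oy+s*X[0]+c*X[1],X[2]])
def ov(n,im,x0,y0,w,h,s,polys,name):
    c=cv2.resize(im[y0:y0+h,x0:x0+w],None,fx=s,fy=s,interpolation=cv2.INTER_CUBIC)[:,:,::-1].copy()
    for pl,col in polys:
        q=np.array([(proj(n,X)-[x0,y0]+.5)*s-.5 for X in pl]).round().astype(int)
        cv2.polylines(c,[q],True,col,1)
    cv2.imwrite(name,c)
E
python3 - <<'E'
from ov import *
c=C(.496,-.1735,-.08)
polys=[]
fx,fz=-.031,.016
m=[(fx-.011,.0396)]
for w,l,t,col in [(.012,.011,.026,(0,0,255)),]:
    polys.append(([c((fx-.4226*t+sx*w*.906,sy*l,fz+.906*t+sx*w*.4226)) for sx,sy in((-1,-1),(-1,1),(1,1),(1,-1))],col))
polys.append(([c((x,y,.152)) for x,y in((-.006,-.013),(-.006,.013),(.006,.013),(.006,-.013))],(0,255,0)))
polys.append(([c((-.0115,y,z)) for y,z in((-.042,.1),(.042,.1))],(255,0,255)))
polys.append(([c((x,y,0)) for x,y in((-.046,-.030),(-.046,.03),(.03,.03),(.03,-.03))],(0,255,255)))
polys.append(([c((0,y,.1)) for y in(-.025,.025)],(0,0,0)))
S=cv2.imread("pics/side0.png")[:,:,::-1];T=cv2.imread("pics/top0.png")[:,:,::-1]
ov("top",T,330,230,60,60,10,polys,"pics/ovt.png");ov("side",S,315,240,50,60,10,polys,"pics/ovs.png")
E
```

```text
(no output)
```

View pics/ovt.png

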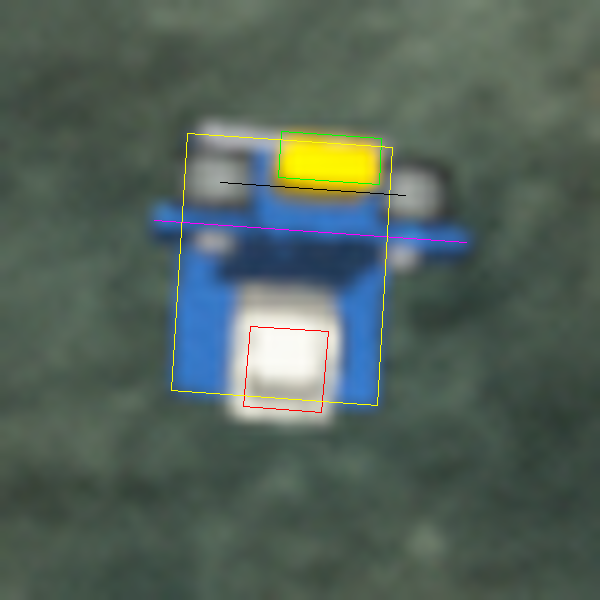

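View pics/ovs.png

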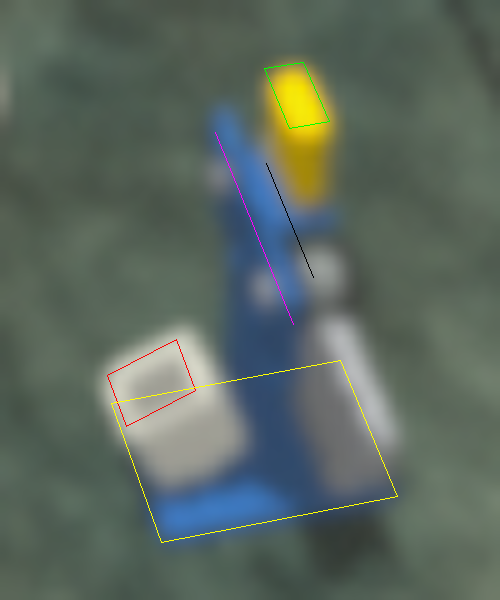

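```bash
python3 - <<'E'
from ov import *
c=C(.496,-.1735,-.08)
p=c((-.074,0,.102));print(p);rel(p,np.pi-.08)
E
```

```text
[ 0.42223667 -0.16758631  0.102     ]
pos [0.4603 0.2892 0.1648] rot [-3.1411e+00 -2.0000e-03 -2.9744e+00] F [-0.8  0.   0.2] t 4.25 op 0.148
dx 113.6 dy -444.1 dz 62.8 twist 0.247
```

```bash
python3 -m handwheel '[{"dx":5,"dy":-20,"dz":-5,"twist":0},{"dx":15,"dy":-60,"dz":-10,"twist":0.03},{"dx":28,"dy":-110,"dz":-10,"twist":0.06},{"dx":42,"dy":-163,"dz":-10,"twist":0.1},{"dx":56,"dy":-218,"dz":-10,"twist":0.14},{"dx":70,"dy":-273,"dz":-5,"twist":0.18},{"dx":84,"dy":-328,"dz":0,"twist":0.22},{"dx":98,"dy":-383,"dz":10,"twist":0.247},{"dx":109,"dy":-428,"dz":20,"twist":0.247},{"dx":113.5,"dy":-444,"dz":30,"twist":0.247}]'
python3 -m handwheel '[{"dx":0,"dy":0,"dz":15,"twist":0},{"dx":0,"dy":0,"dz":30,"twist":0},{"dx":0,"dy":0,"dz":33,"twist":0},{"dx":0,"dy":0,"dz":33,"twist":0}]'
python3 - <<'E'
from ov import *
c=C(.496,-.1735,-.08)
p=c((-.074,0,.102));rel(p,np.pi-.08)
for n,b in (("top",(330,230,60,60)),("side",(310,220,60,70))): 
    im=r.camera(n);cv2.imwrite(f"pics/{n}5.png",im[:,:,::-1])
    crop(im,*b,8,f"pics/{n}5c.png")
E
```

```text
time: 5.5
position: [0.4218, -0.1699, 0.1353]
tool_rot: [-3.141, -0.001, 3.058]
force: [0.7, -0.1, -0.9]
opening: 0.15
time: 6.0
position: [0.4228, -0.1667, 0.1028]
tool_rot: [3.141, -0.001, 3.062]
force: [-0.3, 0.4, 0.5]
opening: 0.151
pos [ 0.4228 -0.1667  0.1028] rot [ 3.1411e+00 -6.0000e-04  3.0623e+00] F [-0.3  0.4  0.5] t 6.0 op 0.151
dx 0.5 dy -0.9 dz 0.8 twist 0.001
```

View pics/top5c.png

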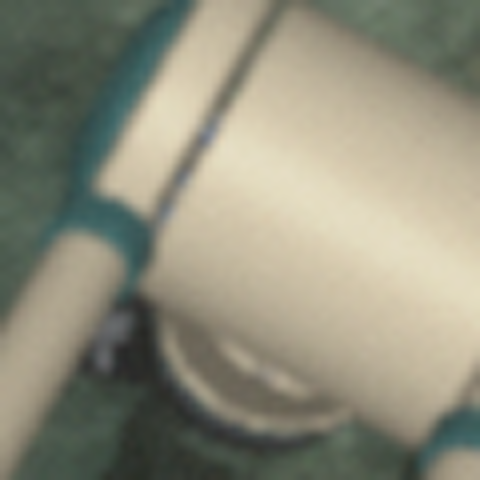

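View pics/side5c.png

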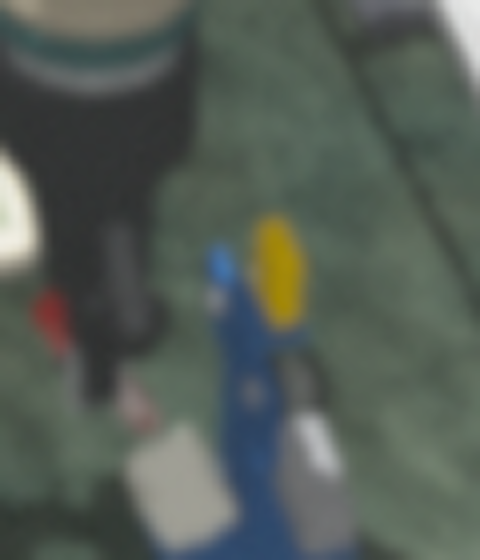

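```bash
cat >> ov.py <<'E'
def mouth(c,fx=-.031,fz=.016,t=.026,w=.012,l=.011):
    return [c((fx-.4226*t+sx*w*.906,sy*l,fz+.906*t+sx*w*.4226)) for sx,sy in((-1,-1),(-1,1),(1,1),(1,-1))]
def tube(L=.053):
    o=r.observe();p=o['position'];y=o['tool_rot'][2];X=-np.array([np.cos(y),np.sin(y),0])
    ax=-.4226*X+np.array([0,0,.906]);g=p+np.array([0,0,.008]);f=g-ax*L;n=X*.906+np.array([0,0,.4226])
    return [f+n*.0085,f-n*.0085,f-n*.0085+ax*.085,f+n*.0085+ax*.085]
E
python3 - <<'E'
from ov import *
c=C(.496,-.1735,-.08)
polys=[(mouth(c),(0,0,255)),(tube(),(0,255,0))]
polys.append(([c((x,y,.152)) for x,y in((-.006,-.013),(-.006,.013),(.006,.013),(.006,-.013))],(0,255,0)))
ov("side",cv2.imread("pics/side5.png")[:,:,::-1],310,220,60,70,8,polys,"pics/ov5.png")
E
```

```text
(no output)
```

View pics/ov5.png

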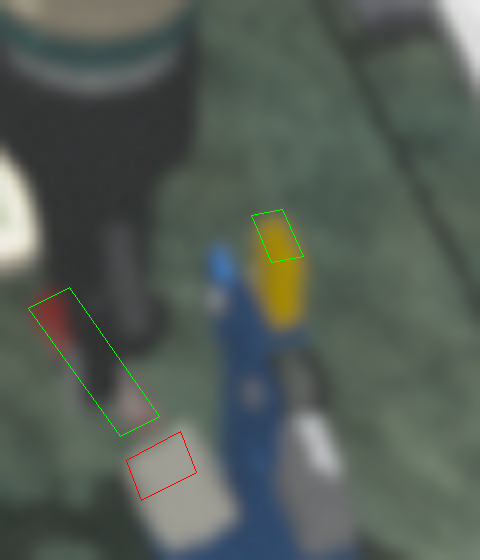

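```bash
python3 -m handwheel '[{"dx":-3.2,"dy":-0.5,"dz":7,"twist":0},{"dx":-7,"dy":-0.5,"dz":15,"twist":0},{"dx":-10.6,"dy":-0.5,"dz":22.7,"twist":0},{"dx":-12.7,"dy":-0.5,"dz":27.2,"twist":0},{"dx":-14,"dy":-0.5,"dz":30,"twist":0},{"dx":-14,"dy":-0.5,"dz":30,"twist":0}]'
python3 - <<'E'
from ov import *
c=C(.496,-.1735,-.08)
p=c((-.0524,0,.056));rel(p,np.pi-.08)
im=r.camera("side");cv2.imwrite("pics/side6.png",im[:,:,::-1])
ov("side",im,310,220,60,70,8,[(tube(),(0,255,0))],"pics/ov6.png")
E
```

```text
time: 6.85
position: [0.4368, -0.1685, 0.0724]
tool_rot: [3.141, -0.001, 3.062]
force: [-1.5, 0.4, -0.7]
opening: 0.15
pos [ 0.4368 -0.1685  0.0724] rot [ 3.1411e+00 -9.0000e-04  3.0619e+00] F [-1.5  0.4 -0.7] t 6.85 op 0.15
dx -7.1 dy -0.2 dz 16.4 twist 0.000
```

View pics/ov6.png

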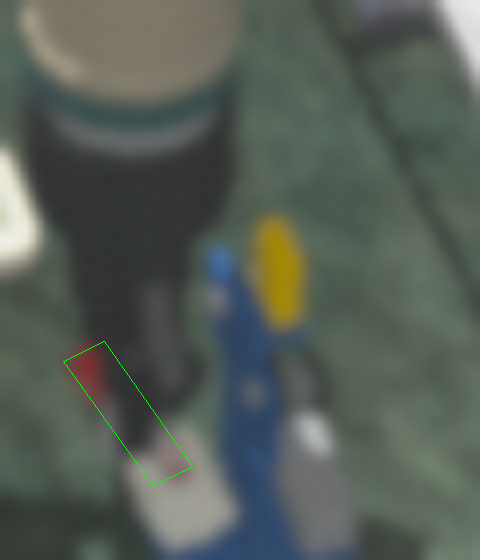

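```bash
python3 -m handwheel '[{"dx":-1.7,"dy":0,"dz":3.6,"twist":0},{"dx":-3.4,"dy":0,"dz":7.2,"twist":0},{"dx":-5.1,"dy":0,"dz":10.9,"twist":0},{"dx":-5.5,"dy":0,"dz":12,"twist":0},{"dx":-5.5,"dy":0,"dz":12,"twist":0}]'
python3 - <<'E'
from ov import *
c=C(.496,-.1735,-.08)
p=c((-.0524,0,.056));rel(p,np.pi-.08)
im=r.camera("side");cv2.imwrite("pics/side7.png",im[:,:,::-1])
ov("side",im,310,220,60,70,8,[],"pics/ov7.png")
E
```

```text
time: 7.52
position: [0.442, -0.1691, 0.0614]
tool_rot: [3.142, -0.001, 3.062]
force: [-4.8, 0.6, 7.8]
opening: 0.148
pos [ 0.442  -0.1691  0.0614] rot [ 3.1415e+00 -9.0000e-04  3.0621e+00] F [-4.8  0.6  7.8] t 7.53 op 0.148
dx -1.8 dy -0.1 dz 5.4 twist 0.001
```

View pics/ov7.png

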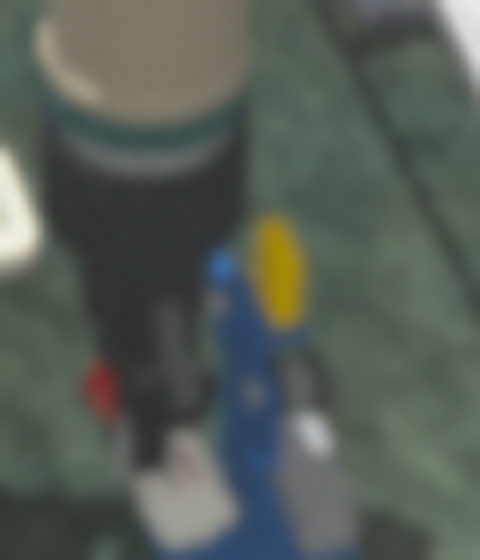

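```bash
python3 -m handwheel '[{"dx":0,"dy":0,"dz":0,"twist":0},{"dx":0,"dy":0,"dz":0,"twist":0},{"dx":0,"dy":0,"dz":0,"twist":0}]' 0 
python3 - <<'E'
from ov import *
c=C(.496,-.1735,-.08)
p=c((-.0524,0,.056));rel(p,np.pi-.08)
im=r.camera("side");cv2.imwrite("pics/side8.png",im[:,:,::-1])
ov("side",im,310,220,60,70,8,[],"pics/ov8.png")
E
```

```text
time: 7.95
position: [0.4429, -0.1693, 0.0607]
tool_rot: [-3.142, 0.001, 3.062]
force: [1.0, 0.2, -0.3]
opening: 0.502
pos [ 0.4429 -0.1693  0.0607] rot [-3.1415e+00  7.0000e-04  3.0618e+00] F [ 1.   0.2 -0.3] t 7.95 op 0.502
dx -0.9 dy 0.0 dz 4.7 twist 0.000
```

View pics/ov8.png

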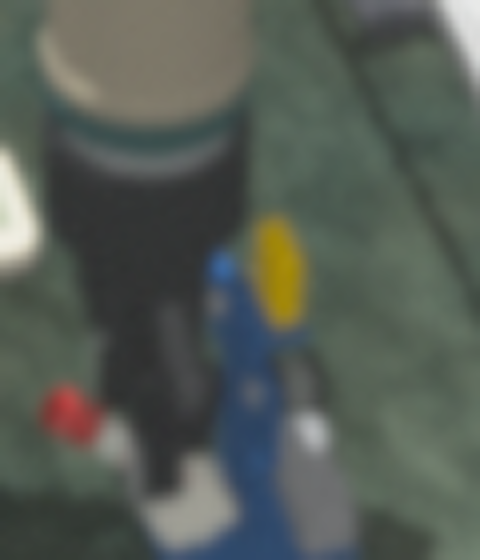

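```bash
python3 -m handwheel '[{"dx":0,"dy":0,"dz":-15,"twist":0},{"dx":0,"dy":0,"dz":-50,"twist":0},{"dx":0,"dy":0,"dz":-100,"twist":0},{"dx":0,"dy":60,"dz":-150,"twist":0},{"dx":0,"dy":120,"dz":-180,"twist":0},{"dx":0,"dy":170,"dz":-180,"twist":0},{"dx":0,"dy":200,"dz":-180,"twist":0},{"dx":0,"dy":210,"dz":-180,"twist":0},{"dx":0,"dy":210,"dz":-180,"twist":0}]' 
python3 - <<'E'
from ov import *
c=C(.496,-.1735,-.08)
for n,b in (("top",(330,230,60,60)),("side",(310,230,60,70))): 
    im=r.camera(n);cv2.imwrite(f"pics/{n}9.png",im[:,:,::-1])
    crop(im,*b,8,f"pics/{n}9c.png")
E
```

```text
time: 9.12
position: [0.4591, 0.0401, 0.2405]
tool_rot: [-3.141, -0.0, 3.063]
force: [0.0, -0.6, -0.3]
opening: 0.497
```

View pics/top9c.png

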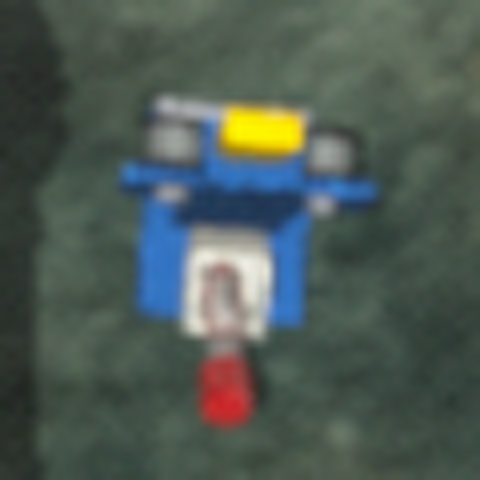

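View pics/side9c.png

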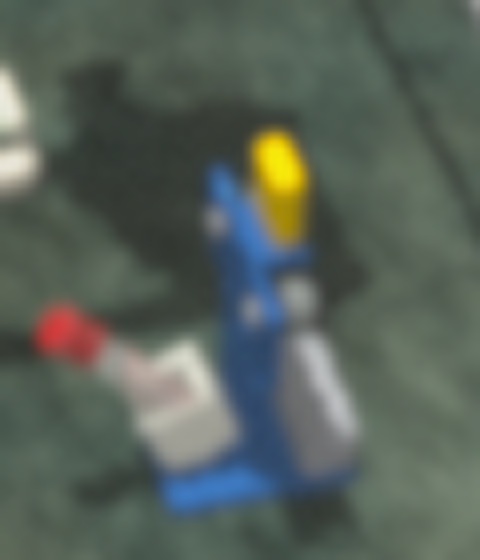

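View pics/top9.png

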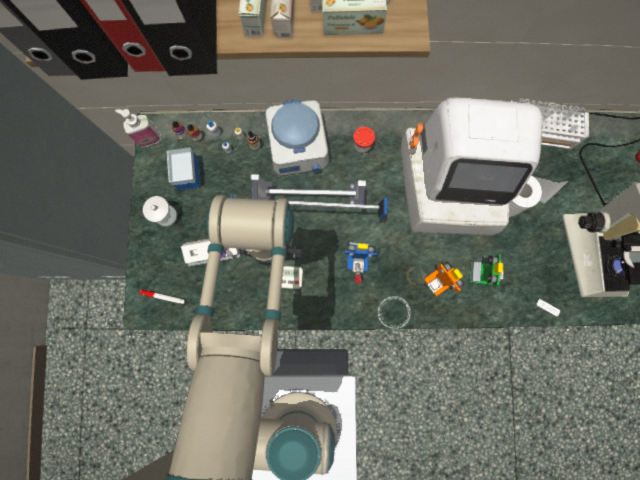

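```bash
python3 - <<'E'
from ov import *
c=C(.496,-.1735,-.08)
S=cv2.imread("pics/side9.png").astype(int);T=cv2.imread("pics/top9.png").astype(int)
def cen(im,x,y,w,h):
    q=im[y:y+h,x:x+w];m=np.clip(q[...,2]-np.maximum(q[...,0],q[...,1])-50,0,None)
    yy,xx=np.mgrid[y:y+h,x:x+w];return np.array([(m*xx).sum(),(m*yy).sum()])/m.sum()
a=cen(S,310,262,18,18);b=cen(T,350,270,18,20);X,e=tri(a,b)
inv=lambda X:np.array([np.cos(.08)*(X[0]-.496)-np.sin(.08)*(X[1]+.1735),np.sin(.08)*(X[0]-.496)+np.cos(.08)*(X[1]+.1735),X[2]])
print(a,b,X,e,inv(X))
t=lambda u,v:(330+(u+.5)/8-.5,230+(v+.5)/8-.5);s=lambda u,v:(310+(u+.5)/8-.5,230+(v+.5)/8-.5)
# clear/cap boundary, foot
for nm,A,B in [("neck",(103,352),(228,352)),("capend",(50,325),(224,405))]:
    X,e=tri(s(*A),t(*B));print(nm,inv(X),e)
f=np.array([-.031,0,.016]);print(np.linalg.norm(inv(tri(a,b)[0])-f))
E
```

```text
[317.67911715 271.07753254] [357.63619877 278.9724338 ] [ 0.41626133 -0.16525537  0.07695937] 0.0010142496068472234 [-0.08014251  0.00184597  0.07695937]
neck [-0.06472786  0.00069702  0.06349833] 0.00045965091140695114
capend [-0.08482505  0.00234369  0.08168896] 0.0009329557712317536
0.0783226565419337
```

```bash
python3 - <<'E'
from h import *
S=cv2.imread("pics/side0.png")[:,:,::-1];T=cv2.imread("pics/top0.png")[:,:,::-1]
crop(T,222,185,60,30,12,"pics/r1.png");crop(T,340,185,60,35,12,"pics/r2.png")
crop(S,330,160,75,110,7,"pics/r3.png")
E
```

```text
(no output)
```

View pics/r1.png

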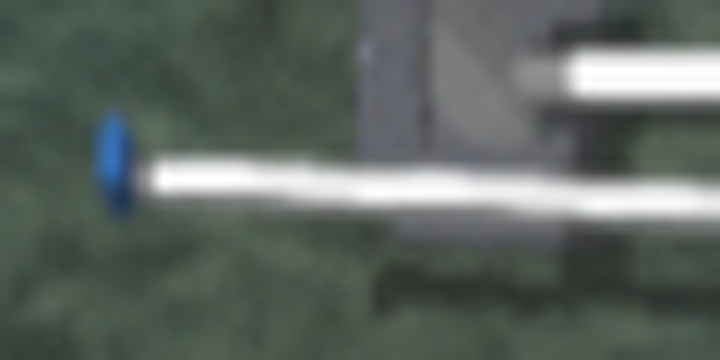

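View pics/r2.png

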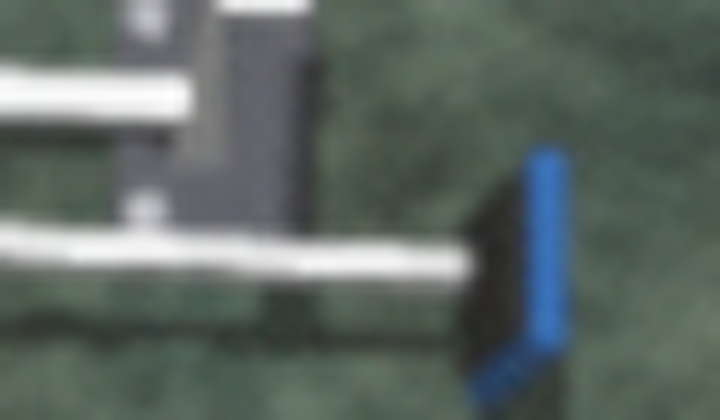

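View pics/r3.png

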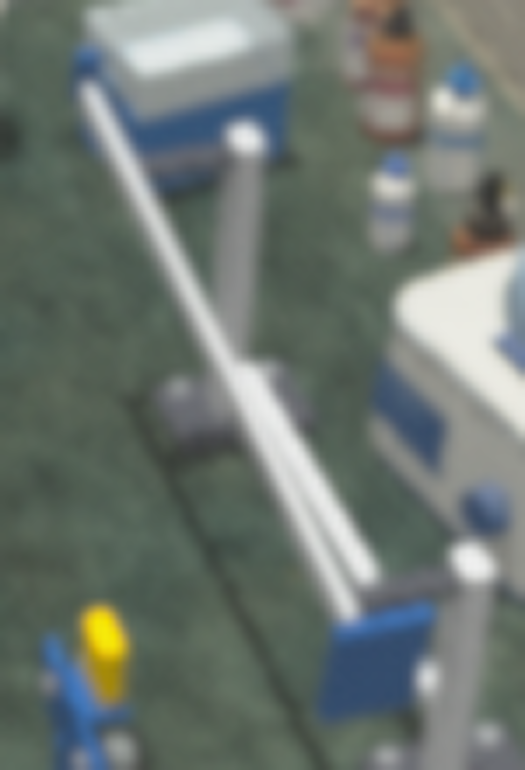

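```bash
python3 - <<'E'
from ov import *
f=lambda u,v,x0,y0,s:(x0+(u+.5)/s-.5,y0+(v+.5)/s-.5)
A=onz("top",f(150,177,222,185,12),.189);B=onz("top",f(470,262,340,185,12),.141)
print(A,B,np.linalg.norm((A-B)[:2]));d=A-B
print("yaw",np.arctan2(-d[0],d[1]))
print(tri(f(88,88,330,160,7),f(150,177,222,185,12)),tri(f(348,612,330,160,7),f(470,262,340,185,12)))
for y,u,v in ((0,0,0),):pass
for x in(262,290,320,350,375):
    T=cv2.imread("pics/top0.png").astype(float).min(axis=2)
    seg=T[194:214,x];w=np.clip(seg-120,0,None);print(x,(w*np.arange(194,214)).sum()/w.sum(),seg.max())
E
```

```text
[0.61120745 0.1534573  0.189     ] [ 0.60155889 -0.21972798  0.141     ] 0.3733099813291243
yaw -0.025848866360498123
(array([0.61315187, 0.15418726, 0.18481122]), np.float64(0.0015742875715263188)) (array([ 0.59151292, -0.21518011,  0.1694357 ]), np.float64(0.005599158370455433))
262 200.28673835125448 229.0
290 202.17845117845118 239.0
320 203.37751004016064 220.0
350 202.7010989010989 241.0
375 206.38297872340425 218.0
```

```bash
python3 - <<'E'
from ov import *
yw=-.026;d=np.array([-np.sin(yw),np.cos(yw)])
M=np.array([.6112,.1535])-.194*d;print(M)
c=C(M[0],M[1],yw)
pl=[([c((0,y,.165+.1228*y)) for y in(-.18,.194)],(0,0,255)),([c((0,.11,.165+.1228*.11)),c((0,.11,.2))],(0,255,0)),([c((0,y,.165+.1228*y-.016/.9925)) for y in(-.18,.194)],(255,0,0))]
S=cv2.imread("pics/side0.png")[:,:,::-1];T=cv2.imread("pics/top0.png")[:,:,::-1]
ov("side",S,330,160,75,110,7,pl,"pics/or.png");ov("top",T,225,180,170,45,4.7,pl,"pics/ort.png")
E
```

```text
[ 0.60615657 -0.04043443]
```

View pics/or.png

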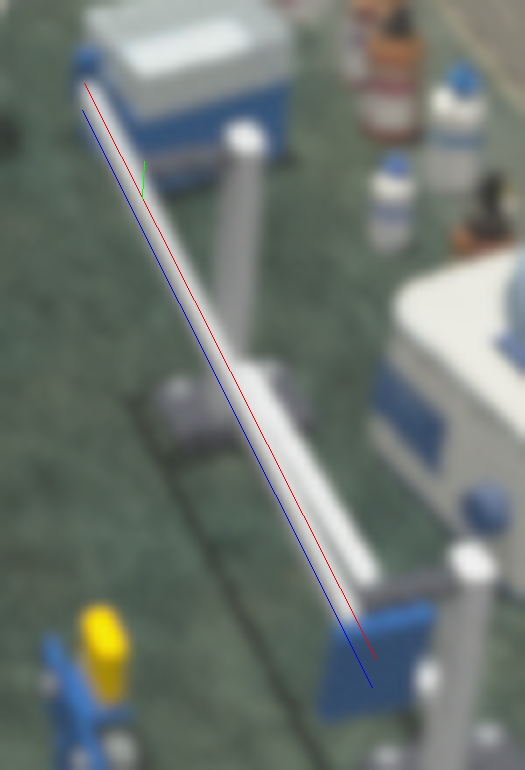

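View pics/ort.png

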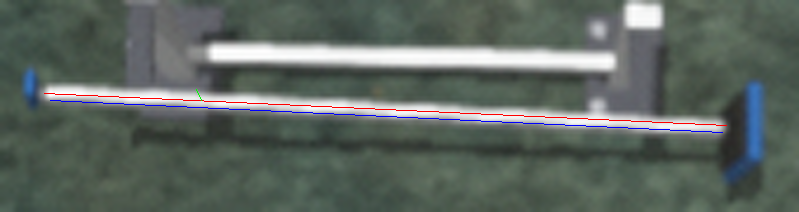

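```bash
python3 - <<'E'
from ov import *
rel([.496,-.1735,.2],-.08+np.pi/2)
E
```

```text
pos [0.4591 0.0391 0.2405] rot [-3.1408e+00 -6.0000e-04  3.0609e+00] F [-0.2 -0.2 -0.3] t 9.22 op 0.5
dx -53.9 dy -208.9 dz 40.5 twist 1.570
```

```bash
python3 -m handwheel '[{"dx":-5,"dy":-20,"dz":0,"twist":0.15},{"dx":-13,"dy":-50,"dz":0,"twist":0.32},{"dx":-20,"dy":-80,"dz":0,"twist":0.5},{"dx":-29,"dy":-112,"dz":0,"twist":0.68},{"dx":-37,"dy":-144,"dz":0,"twist":0.86},{"dx":-45,"dy":-174,"dz":0,"twist":1.04},{"dx":-51,"dy":-197,"dz":0,"twist":1.22},{"dx":-54,"dy":-208,"dz":10,"twist":1.4},{"dx":-54,"dy":-209,"dz":20,"twist":1.57},{"dx":-54,"dy":-209,"dz":20,"twist":1.57}]' -0.2
python3 - <<'E'
from ov import *
rel([.496,-.1735,.131],-.08+np.pi/2)
c=C(.496,-.1735,-.08)
o=r.observe();p=o['position'];y=o['tool_rot'][2];ty=np.array([np.sin(y),-np.cos(y),0])
im=r.camera("side");cv2.imwrite("pics/sideA.png",im[:,:,::-1])
ov("side",im,310,190,70,80,8,[([p+[0,0,-.011],p+[0,0,-.09]],(0,255,0))],"pics/ovA.png")
E
```

```text
time: 10.48
position: [0.4953, -0.1739, 0.2197]
tool_rot: [-3.139, -0.001, 1.491]
force: [-0.5, 0.4, -0.0]
opening: 0.399
pos [ 0.4953 -0.1739  0.2197] rot [-3.1391e+00 -7.0000e-04  1.4911e+00] F [-0.5  0.4 -0. ] t 10.47 op 0.399
dx 0.4 dy 0.7 dz 88.7 twist 0.000
```

View pics/ovA.png

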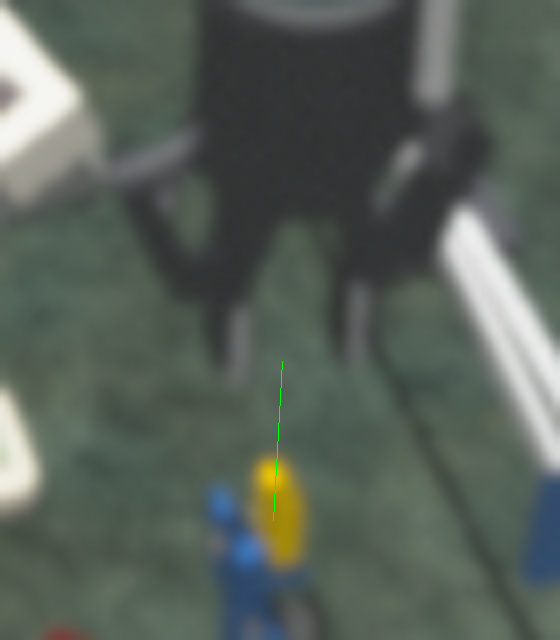

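```bash
python3 -m handwheel '[{"dx":0.4,"dy":0,"dz":25,"twist":0},{"dx":0.4,"dy":0,"dz":52,"twist":0},{"dx":0.4,"dy":0,"dz":75,"twist":0},{"dx":0.4,"dy":0,"dz":86,"twist":0},{"dx":0.4,"dy":0,"dz":88.5,"twist":0},{"dx":0.4,"dy":0,"dz":88.5,"twist":0}]' 
python3 - <<'E'
from ov import *
rel([.496,-.1735,.131],-.08+np.pi/2)
im=r.camera("side");cv2.imwrite("pics/sideB.png",im[:,:,::-1])
ov("side",im,310,200,70,80,8,[],"pics/ovB.png")
E
```

```text
time: 11.28
position: [0.4969, -0.1724, 0.133]
tool_rot: [3.14, 0.0, 1.492]
force: [-0.2, 0.2, -0.1]
opening: 0.405
pos [ 0.4969 -0.1724  0.133 ] rot [3.1402e+00 5.0000e-04 1.4923e+00] F [-0.2  0.2 -0.1] t 11.28 op 0.405
dx -1.2 dy -0.8 dz 2.0 twist 0.001
```

View pics/ovB.png

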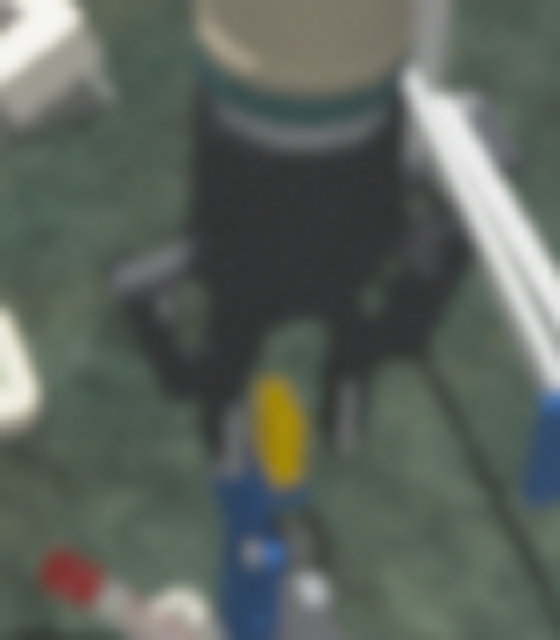

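```bash
python3 -m handwheel '[{"dx":-0.5,"dy":-3,"dz":1,"twist":0},{"dx":-0.5,"dy":-3,"dz":1,"twist":0},{"dx":-0.5,"dy":-3,"dz":1,"twist":0},{"dx":-0.5,"dy":-3,"dz":1,"twist":0},{"dx":-0.5,"dy":-3,"dz":1,"twist":0},{"dx":-0.5,"dy":-3,"dz":1,"twist":0}]' -1 60
python3 - <<'E'
from ov import *
rel([.496,-.1735,.131],-.08+np.pi/2)
im=r.camera("side");cv2.imwrite("pics/sideC.png",im[:,:,::-1])
ov("side",im,310,200,70,90,8,[],"pics/ovC.png")
E
```

```text
time: 12.08
position: [0.4937, -0.1725, 0.1317]
tool_rot: [3.141, 0.0, 1.492]
force: [0.7, -0.2, 5.5]
opening: 0.135
pos [ 0.4937 -0.1725  0.1317] rot [3.1407e+00 3.0000e-04 1.4918e+00] F [ 0.7 -0.2  5.5] t 12.07 op 0.135
dx -0.8 dy 2.4 dz 0.7 twist 0.001
```

View pics/ovC.png

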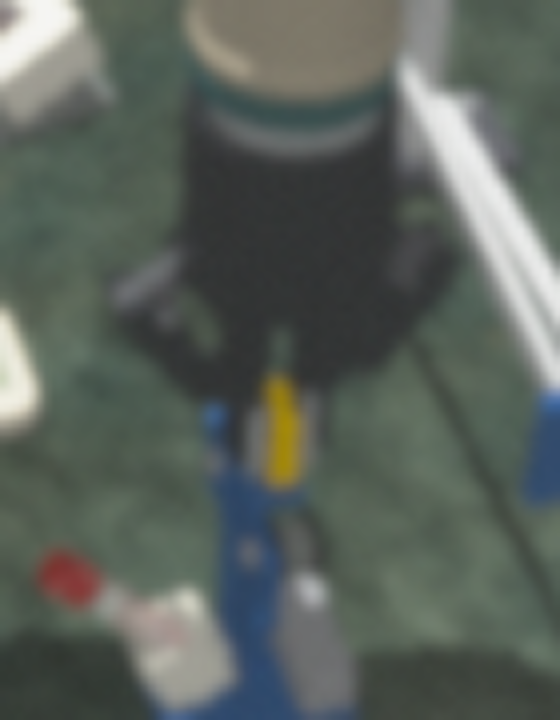

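```bash
python3 -m handwheel '[{"dx":0,"dy":0,"dz":-5,"twist":0},{"dx":0,"dy":0,"dz":-15,"twist":0},{"dx":0,"dy":0,"dz":-32,"twist":0},{"dx":0,"dy":0,"dz":-52,"twist":0},{"dx":0,"dy":0,"dz":-74,"twist":0},{"dx":0,"dy":0,"dz":-94,"twist":0},{"dx":0,"dy":0,"dz":-108,"twist":0},{"dx":0,"dy":0,"dz":-115,"twist":0},{"dx":0,"dy":0,"dz":-115,"twist":0}]'
python3 - <<'E'
from ov import *
yw=-.026;M=[.6068,-.0404];c=C(*M,yw)
rel(c((-.10,.11,.240)),yw+np.pi/2)
im=r.camera("side");cv2.imwrite("pics/sideD.png",im[:,:,::-1])
ov("side",im,310,160,70,90,8,[],"pics/ovD.png")
E
```

```text
time: 13.25
position: [0.4933, -0.1723, 0.2463]
tool_rot: [3.141, -0.0, 1.492]
force: [-0.1, 0.5, -2.3]
opening: 0.129
pos [ 0.4933 -0.1723  0.2463] rot [ 3.1415e+00 -1.0000e-04  1.4918e+00] F [-0.1  0.5 -2.3] t 13.25 op 0.129
dx 245.0 dy -3.0 dz 6.3 twist -0.053
```

View pics/ovD.png

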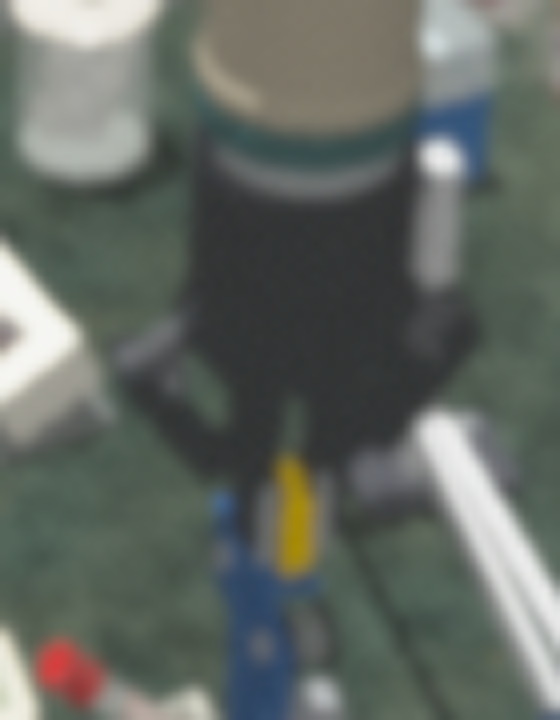

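```bash
python3 -m handwheel '[{"dx":8,"dy":0,"dz":0,"twist":0},{"dx":26,"dy":0,"dz":0,"twist":0},{"dx":52,"dy":0,"dz":0,"twist":-0.01},{"dx":85,"dy":-1,"dz":0,"twist":-0.02},{"dx":120,"dy":-1,"dz":0,"twist":-0.03},{"dx":155,"dy":-2,"dz":0,"twist":-0.04},{"dx":188,"dy":-2,"dz":0,"twist":-0.053},{"dx":216,"dy":-3,"dz":0,"twist":-0.053},{"dx":235,"dy":-3,"dz":0,"twist":-0.053},{"dx":245,"dy":-3,"dz":0,"twist":-0.053}]'
python3 -m handwheel '[{"dx":0,"dy":0,"dz":0,"twist":0},{"dx":0,"dy":0,"dz":0,"twist":0}]'
python3 - <<'E'
from ov import *
yw=-.026;M=[.6068,-.0404];c=C(*M,yw)
rel(c((0,.11,.240)),yw+np.pi/2)
for n,b in (("top",(225,175,170,120)),("side",(300,140,110,110))):
    im=r.camera(n);cv2.imwrite(f"pics/{n}E.png",im[:,:,::-1])
    ov(n,im,*b,4.7 if n=="top" else 5,[],f"pics/{n}Ec.png")
E
```

```text
time: 14.55
position: [0.5094, 0.0735, 0.2462]
tool_rot: [-3.141, 0.0, 1.546]
force: [0.3, 0.3, -2.7]
opening: 0.131
time: 14.8
position: [0.5097, 0.0714, 0.2462]
tool_rot: [-3.141, 0.001, 1.544]
force: [0.8, -0.5, -2.8]
opening: 0.128
pos [0.5097 0.0714 0.2462] rot [-3.1415e+00  7.0000e-04  1.5442e+00] F [ 0.8 -0.5 -2.8] t 14.8 op 0.128
dx 0.8 dy 100.0 dz 6.2 twist -0.001
```

View pics/topEc.png

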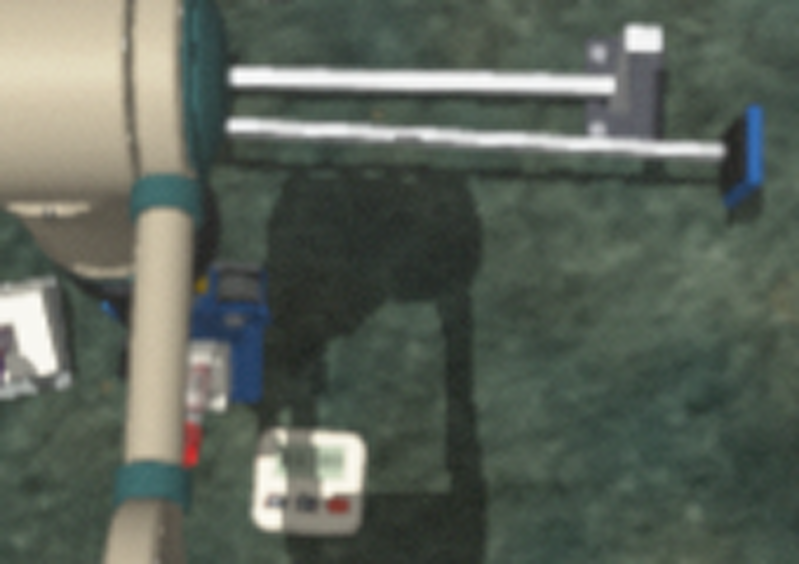

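View pics/sideEc.png

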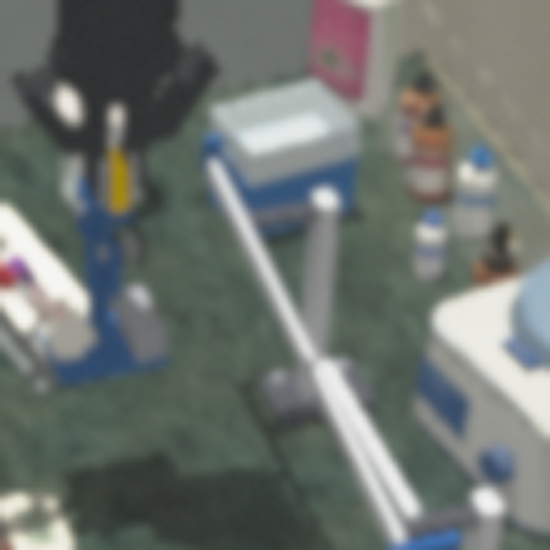

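```bash
python3 -m handwheel '[{"dx":0,"dy":5,"dz":0,"twist":0},{"dx":0,"dy":17,"dz":0,"twist":0},{"dx":0,"dy":34,"dz":0,"twist":0},{"dx":0,"dy":54,"dz":0,"twist":0},{"dx":0,"dy":73,"dz":0,"twist":0},{"dx":0,"dy":88,"dz":3,"twist":0},{"dx":0,"dy":97,"dz":6,"twist":0},{"dx":0,"dy":100,"dz":8,"twist":0},{"dx":0,"dy":100,"dz":8,"twist":0}]'
python3 - <<'E'
from ov import *
yw=-.026;M=[.6068,-.0404];c=C(*M,yw)
rel(c((0,.11,.240)),yw+np.pi/2)
im=r.camera("side");cv2.imwrite("pics/sideF.png",im[:,:,::-1])
ov("side",im,335,140,60,80,9,[],"pics/sideFc.png")
im=r.camera("top");cv2.imwrite("pics/topF.png",im[:,:,::-1])
ov("top",im,225,175,170,120,4.7,[],"pics/topFc.png")
E
```

```text
time: 16.02
position: [0.6092, 0.0696, 0.2379]
tool_rot: [-3.14, -0.0, 1.545]
force: [-0.9, 0.2, -3.4]
opening: 0.128
pos [0.6092 0.0696 0.2379] rot [-3.1403e+00 -1.0000e-04  1.5448e+00] F [-0.9  0.2 -3.4] t 16.02 op 0.128
dx 0.0 dy 0.4 dz -2.1 twist 0.000
```

View pics/sideFc.png

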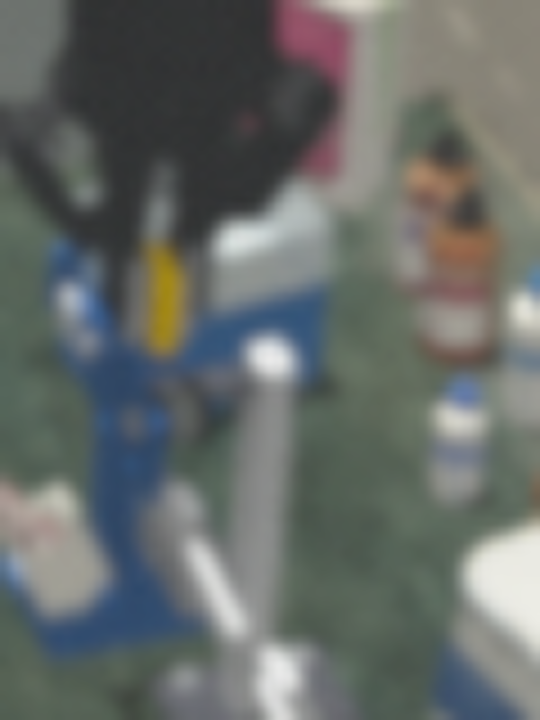

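View pics/topFc.png

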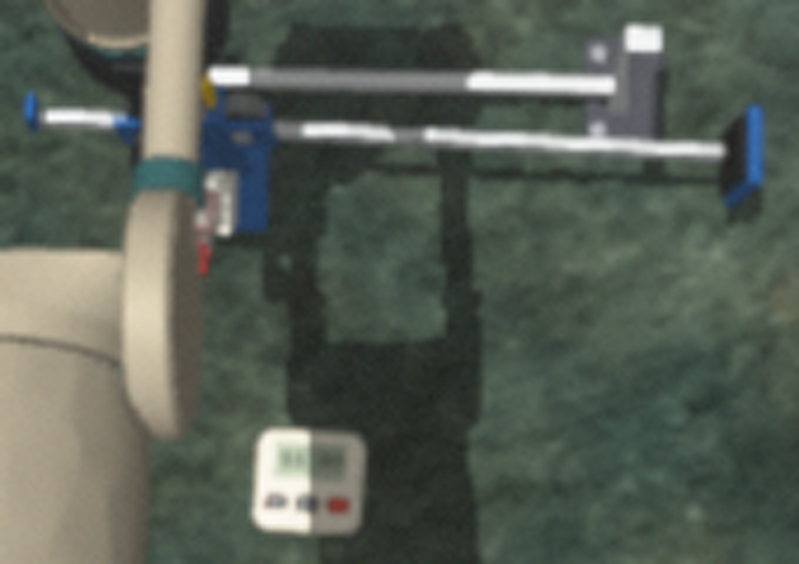

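```bash
python3 - <<'E'
from ov import *
yw=-.026;M=[.6068,-.0404];c=C(*M,yw)
k=C(.6092,.0696,-.026);u=.2379-.1317
pl=[([c((0,y,.165+.1228*y)) for y in(-.18,.194)],(0,0,255)),([c((0,.085,.165+.1228*.085)),c((0,.085,.2))],(0,255,0))]
pl+=[([k((x,y,u+z)) for x,z in((-.006,.09),(.006,.09),(.006,.11),(-.006,.11))],(0,255,255)) for y in(-.025,.025)]
pl+=[([k((x,-.013,u+z)) for x,z in((-.006,.118),(.006,.118),(.006,.152),(-.006,.152))],(255,0,255))]
pl+=[([k((x,y,u+.09+.0)) for x,y in((-.0115,-.042),(-.0115,.042))],(255,255,0))]
im=cv2.imread("pics/sideF.png")[:,:,::-1]
ov("side",im,340,155,40,65,12,pl,"pics/sideFo.png")
im=cv2.imread("pics/topF.png")[:,:,::-1]
ov("top",im,225,180,70,60,11,pl,"pics/topFo.png")
E
```

```text
(no output)
```

View pics/sideFo.png

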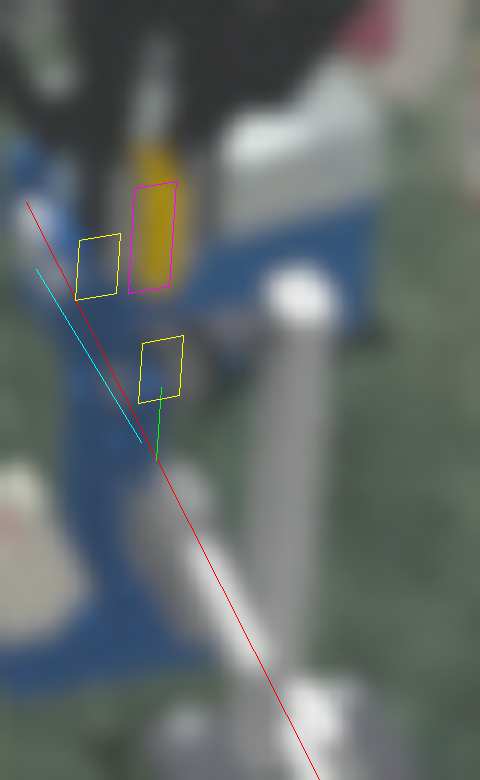

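View pics/topFo.png

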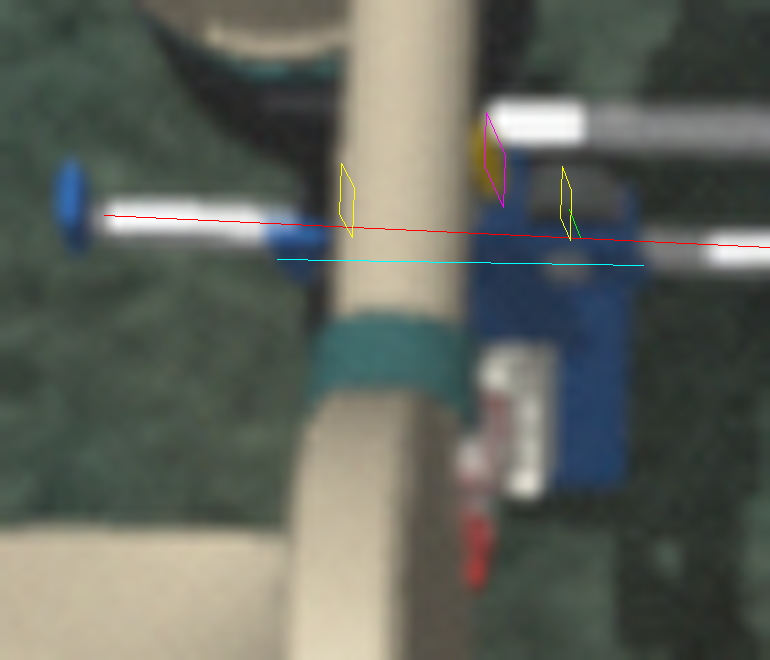

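```bash
python3 -m handwheel '[{"dx":0,"dy":-0.7,"dz":4,"twist":0},{"dx":0,"dy":-0.7,"dz":8,"twist":0},{"dx":0,"dy":-0.7,"dz":11,"twist":0},{"dx":0,"dy":-0.7,"dz":13,"twist":0},{"dx":0,"dy":-0.7,"dz":13,"twist":0}]'
python3 - <<'E'
from ov import *
rel([.609,.0696,.2205],-.026+np.pi/2)
im=r.camera("side");cv2.imwrite("pics/sideG.png",im[:,:,::-1])
ov("side",im,340,155,40,65,12,[],"pics/sideGo.png")
E
```

```text
time: 16.75
position: [0.6089, 0.0696, 0.2251]
tool_rot: [-3.141, -0.0, 1.545]
force: [0.4, -0.3, -3.4]
opening: 0.13
pos [0.6089 0.0696 0.2251] rot [-3.1412e+00 -1.0000e-04  1.5448e+00] F [ 0.4 -0.3 -3.4] t 16.75 op 0.13
dx 0.0 dy 0.1 dz 4.6 twist -0.000
```

View pics/sideGo.png

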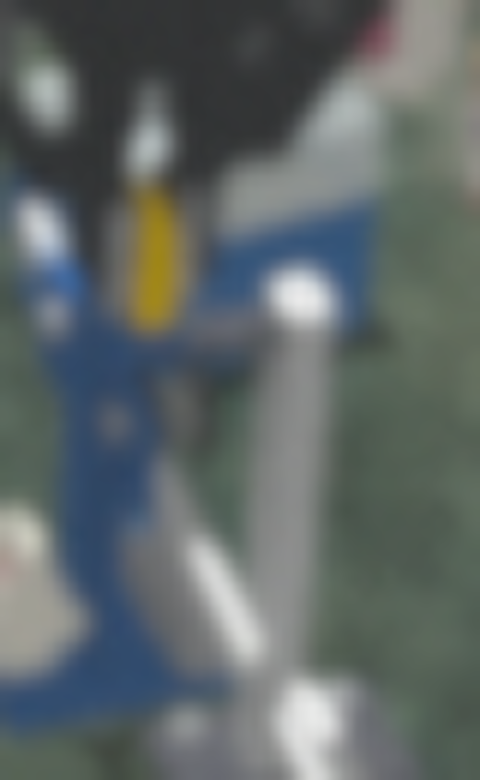

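```bash
python3 -m handwheel '[{"dx":0,"dy":0,"dz":1.5,"twist":0},{"dx":0,"dy":0,"dz":3,"twist":0},{"dx":0,"dy":0,"dz":3,"twist":0}]'
python3 -m handwheel '[{"dx":0,"dy":0,"dz":1.5,"twist":0},{"dx":0,"dy":0,"dz":1.5,"twist":0}]'
python3 -m handwheel '[{"dx":0,"dy":0,"dz":1.5,"twist":0},{"dx":0,"dy":0,"dz":1.5,"twist":0}]'
```

```text
time: 17.18
position: [0.609, 0.0696, 0.2224]
tool_rot: [3.141, -0.0, 1.545]
force: [-0.8, -0.2, -3.3]
opening: 0.133
time: 17.42
position: [0.6091, 0.0694, 0.222]
tool_rot: [3.14, 0.0, 1.545]
force: [-1.8, -1.2, 3.3]
opening: 0.129
time: 17.68
position: [0.6092, 0.0693, 0.2218]
tool_rot: [3.139, 0.0, 1.545]
force: [-3.7, -1.1, 11.3]
opening: 0.127
```

```bash
python3 - <<'E'
from ov import *
print(r.observe()['torque'].round(2))
im=r.camera("side");cv2.imwrite("pics/sideH.png",im[:,:,::-1])
ov("side",im,335,150,60,70,11,[],"pics/sideHo.png")
im=r.camera("top");cv2.imwrite("pics/topH.png",im[:,:,::-1])
ov("top",im,225,180,70,60,11,[],"pics/topHo.png")
E
```

```text
[ 0.04  0.67 -0.  ]
```

View pics/sideHo.png

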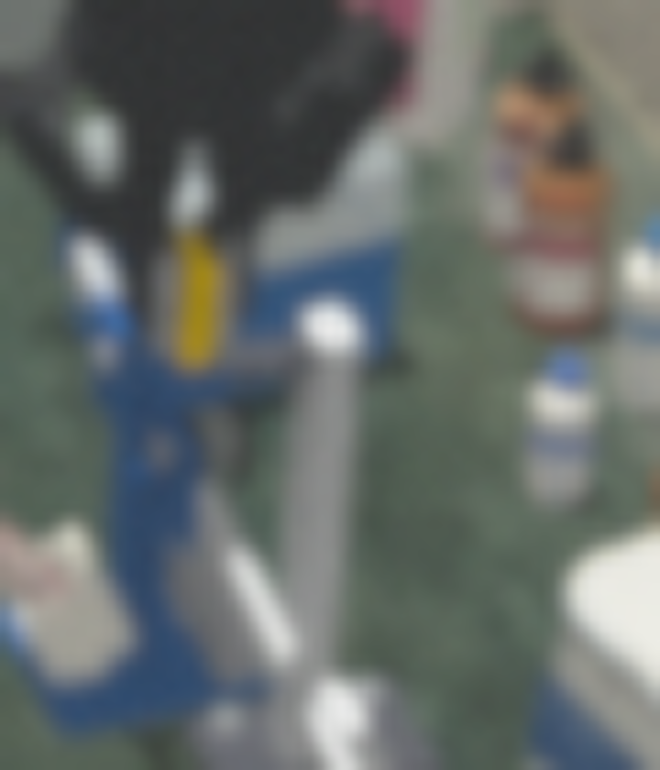

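View pics/topHo.png

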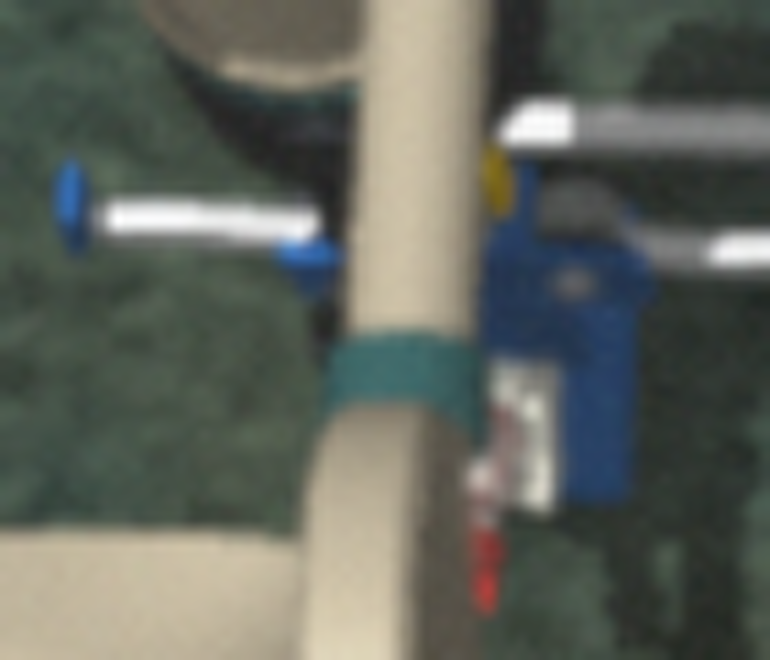

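```bash
python3 -m handwheel '[{"dx":0,"dy":0,"dz":-4,"twist":0},{"dx":0,"dy":-1,"dz":-7,"twist":0},{"dx":0,"dy":-2,"dz":-7,"twist":0},{"dx":0,"dy":-2,"dz":-7,"twist":0}]'
python3 -m handwheel '[{"dx":0,"dy":0,"dz":2,"twist":0},{"dx":0,"dy":0,"dz":4,"twist":0},{"dx":0,"dy":0,"dz":4,"twist":0}]'
python3 -m handwheel '[{"dx":0,"dy":0,"dz":1,"twist":0},{"dx":0,"dy":0,"dz":1,"twist":0}]'
python3 -m handwheel '[{"dx":0,"dy":0,"dz":1,"twist":0},{"dx":0,"dy":0,"dz":1,"twist":0}]'
python3 -m handwheel '[{"dx":0,"dy":0,"dz":1,"twist":0},{"dx":0,"dy":0,"dz":1,"twist":0}]'
```

```text
time: 18.27
position: [0.6067, 0.0696, 0.2257]
tool_rot: [-3.141, -0.0, 1.545]
force: [-0.5, -0.5, -3.6]
opening: 0.127
time: 18.65
position: [0.607, 0.0696, 0.2223]
tool_rot: [3.141, -0.0, 1.545]
force: [-0.2, -0.1, -2.3]
opening: 0.13
time: 18.9
position: [0.607, 0.0695, 0.2221]
tool_rot: [3.141, 0.0, 1.545]
force: [-1.5, -0.2, 2.8]
opening: 0.132
time: 19.15
position: [0.6071, 0.0695, 0.2219]
tool_rot: [3.14, 0.0, 1.545]
force: [-2.1, -1.3, 7.1]
opening: 0.131
time: 19.4
position: [0.6071, 0.0694, 0.2218]
tool_rot: [3.139, 0.0, 1.545]
force: [-3.2, -1.1, 10.7]
opening: 0.133
```

```bash
python3 -m handwheel '[{"dx":0,"dy":0,"dz":-2,"twist":0},{"dx":0,"dy":0,"dz":-2,"twist":0}]'
python3 -m handwheel '[{"dx":0,"dy":-1,"dz":0,"twist":0},{"dx":0,"dy":-1,"dz":0,"twist":0}]'
python3 -m handwheel '[{"dx":0,"dy":-1,"dz":0,"twist":0},{"dx":0,"dy":-1,"dz":0,"twist":0}]'
python3 -m handwheel '[{"dx":0,"dy":-1,"dz":0,"twist":0},{"dx":0,"dy":-1,"dz":0,"twist":0}]'
```

```text
time: 19.65
position: [0.6071, 0.0695, 0.2219]
tool_rot: [3.141, 0.0, 1.545]
force: [-1.2, 0.3, 5.7]
opening: 0.127
time: 19.9
position: [0.6069, 0.0696, 0.222]
tool_rot: [3.139, -0.0, 1.545]
force: [-0.8, -1.0, 5.3]
opening: 0.129
time: 20.15
position: [0.6066, 0.0696, 0.222]
tool_rot: [3.137, -0.0, 1.545]
force: [2.0, 0.4, 4.6]
opening: 0.128
time: 20.4
position: [0.6054, 0.0696, 0.2219]
tool_rot: [3.138, -0.0, 1.545]
force: [4.0, -0.6, 6.4]
opening: 0.127
```

```bash
python3 -m handwheel '[{"dx":0,"dy":-1,"dz":0,"twist":0},{"dx":0,"dy":-1,"dz":0,"twist":0}]'
python3 -m handwheel '[{"dx":0,"dy":2,"dz":0,"twist":0},{"dx":0,"dy":2,"dz":0,"twist":0}]'
python3 -m handwheel '[{"dx":0,"dy":2,"dz":0,"twist":0},{"dx":0,"dy":2,"dz":0,"twist":0}]'
python3 -m handwheel '[{"dx":0,"dy":2,"dz":0,"twist":0},{"dx":0,"dy":2,"dz":0,"twist":0}]'
python3 -m handwheel '[{"dx":0,"dy":1,"dz":0,"twist":0},{"dx":0,"dy":1,"dz":0,"twist":0}]'
```

```text
time: 20.65
position: [0.6052, 0.0696, 0.2219]
tool_rot: [3.136, -0.0, 1.544]
force: [4.9, -0.4, 4.2]
opening: 0.133
time: 20.9
position: [0.6055, 0.0696, 0.2219]
tool_rot: [3.14, -0.0, 1.545]
force: [2.7, -1.6, 7.0]
opening: 0.132
time: 21.15
position: [0.6059, 0.0695, 0.2218]
tool_rot: [-3.139, 0.0, 1.545]
force: [-0.6, -2.3, 8.6]
opening: 0.13
time: 21.4
position: [0.6062, 0.0695, 0.2218]
tool_rot: [-3.136, 0.0, 1.545]
force: [-2.8, -0.6, 10.9]
opening: 0.132
time: 21.65
position: [0.6064, 0.0695, 0.2218]
tool_rot: [-3.134, 0.0, 1.546]
force: [-4.8, -1.4, 10.9]
opening: 0.127
```

```bash
python3 -m handwheel '[{"dx":0,"dy":0,"dz":-3,"twist":0},{"dx":0,"dy":-2,"dz":-5,"twist":0},{"dx":0,"dy":-2,"dz":-5,"twist":0},{"dx":0,"dy":-2,"dz":-5,"twist":0}]'
python3 -m handwheel '[{"dx":0,"dy":0,"dz":2,"twist":0},{"dx":0,"dy":0,"dz":3.5,"twist":0},{"dx":0,"dy":0,"dz":3.5,"twist":0},{"dx":0,"dy":0,"dz":3.5,"twist":0}]'
python3 - <<'E'
from ov import *
rel([.608,.0696,.2215],-.026+np.pi/2)
E
```

```text
time: 22.15
position: [0.6076, 0.0697, 0.2255]
tool_rot: [-3.14, -0.0, 1.545]
force: [0.1, 0.0, -3.2]
opening: 0.127
time: 22.65
position: [0.608, 0.0696, 0.2228]
tool_rot: [3.142, -0.0, 1.545]
force: [-0.7, 0.3, -2.9]
opening: 0.13
pos [0.608  0.0696 0.2228] rot [ 3.1416e+00 -1.0000e-04  1.5448e+00] F [-0.7  0.3 -2.9] t 22.65 op 0.13
dx 0.0 dy 0.0 dz 1.3 twist -0.000
```

```bash
python3 -m handwheel '[{"dx":0,"dy":0,"dz":1,"twist":0},{"dx":0,"dy":0,"dz":1.5,"twist":0},{"dx":0,"dy":0,"dz":1.5,"twist":0}]'
python3 -m handwheel '[{"dx":0,"dy":0,"dz":0,"twist":0},{"dx":0,"dy":0,"dz":0,"twist":0}]' -0.3
python3 - <<'E'
from ov import *
im=r.camera("side");cv2.imwrite("pics/sideI.png",im[:,:,::-1])
ov("side",im,320,140,90,110,6,[],"pics/sideIo.png")
E
```

```text
time: 23.02
position: [0.6081, 0.0695, 0.2221]
tool_rot: [3.14, 0.0, 1.545]
force: [-1.1, -1.4, 1.7]
opening: 0.129
time: 23.28
position: [0.6082, 0.0696, 0.2214]
tool_rot: [3.141, -0.0, 1.545]
force: [-0.9, 0.2, 0.1]
opening: 0.348
```

View pics/sideIo.png

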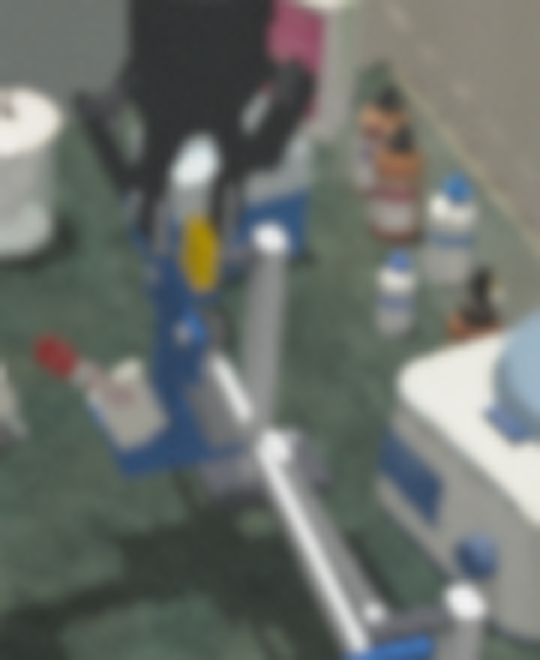

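```bash
python3 -m handwheel '[{"dx":0,"dy":0,"dz":0,"twist":0},{"dx":0,"dy":0,"dz":0,"twist":0},{"dx":0,"dy":0,"dz":0,"twist":0},{"dx":0,"dy":0,"dz":0,"twist":0}]'
python3 - <<'E'
from ov import *
im=r.camera("side");cv2.imwrite("pics/sideJ.png",im[:,:,::-1])
ov("side",im,320,140,90,110,6,[],"pics/sideJo.png")
E
```

```text
time: 23.82
position: [0.608, 0.0696, 0.2213]
tool_rot: [3.142, -0.0, 1.545]
force: [0.0, -0.9, 0.7]
opening: 0.347
```

View pics/sideJo.png

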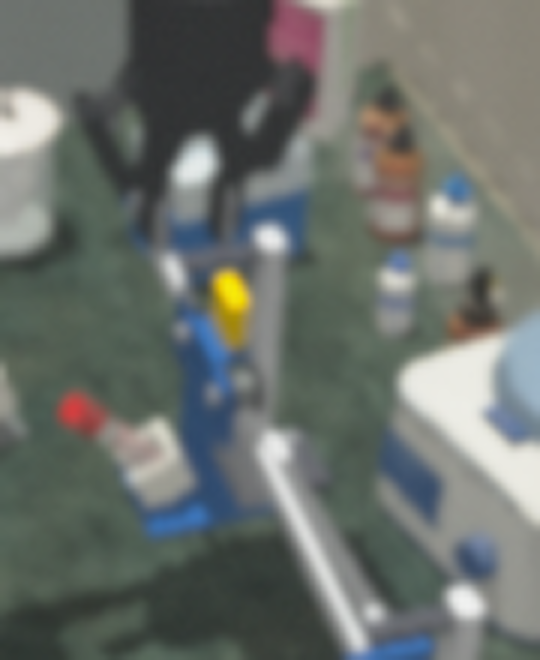

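Hooked and rolling freely. I'll retreat upward and let it run.

```bash
python3 -m handwheel '[{"dx":0,"dy":0,"dz":0,"twist":0},{"dx":0,"dy":0,"dz":-5,"twist":0},{"dx":0,"dy":0,"dz":-15,"twist":0},{"dx":0,"dy":0,"dz":-35,"twist":0},{"dx":0,"dy":0,"dz":-55,"twist":0},{"dx":0,"dy":0,"dz":-70,"twist":0},{"dx":30,"dy":0,"dz":-80,"twist":0},{"dx":60,"dy":0,"dz":-80,"twist":0},{"dx":80,"dy":0,"dz":-80,"twist":0},{"dx":80,"dy":0,"dz":-80,"twist":0}]'
python3 -m handwheel '[{"dx":0,"dy":0,"dz":0,"twist":0},{"dx":0,"dy":0,"dz":0,"twist":0},{"dx":0,"dy":0,"dz":0,"twist":0},{"dx":0,"dy":0,"dz":0,"twist":0},{"dx":0,"dy":0,"dz":0,"twist":0},{"dx":0,"dy":0,"dz":0,"twist":0},{"dx":0,"dy":0,"dz":0,"twist":0},{"dx":0,"dy":0,"dz":0,"twist":0}]'
python3 - <<'E'
from ov import *
im=r.camera("side");cv2.imwrite("pics/sideK.png",im[:,:,::-1])
ov("side",im,320,180,90,110,6,[],"pics/sideKo.png")
im=r.camera("top");cv2.imwrite("pics/topK.png",im[:,:,::-1])
ov("top",im,320,175,80,80,8,[],"pics/topKo.png")
E
```

```text
time: 25.12
position: [0.6099, 0.1506, 0.3012]
tool_rot: [-3.141, 0.0, 1.547]
force: [-0.3, -1.2, 0.1]
opening: 0.352
time: 26.12
position: [0.6101, 0.1496, 0.3013]
tool_rot: [3.142, -0.0, 1.545]
force: [-0.6, -0.1, 1.3]
opening: 0.349
```

View pics/sideKo.png

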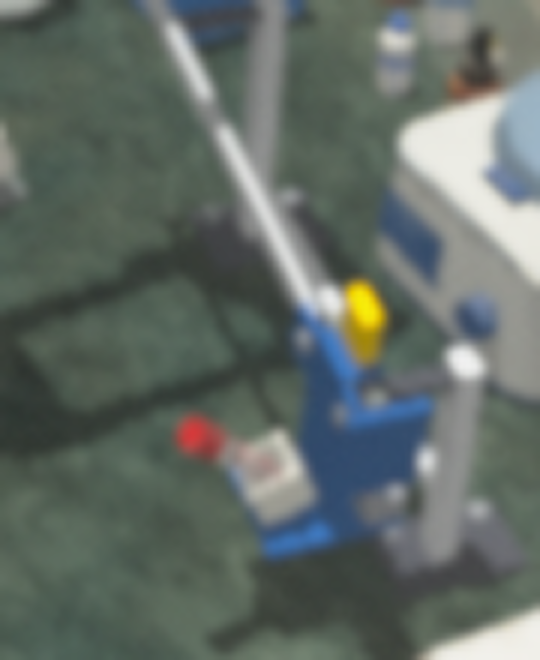

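View pics/topKo.png

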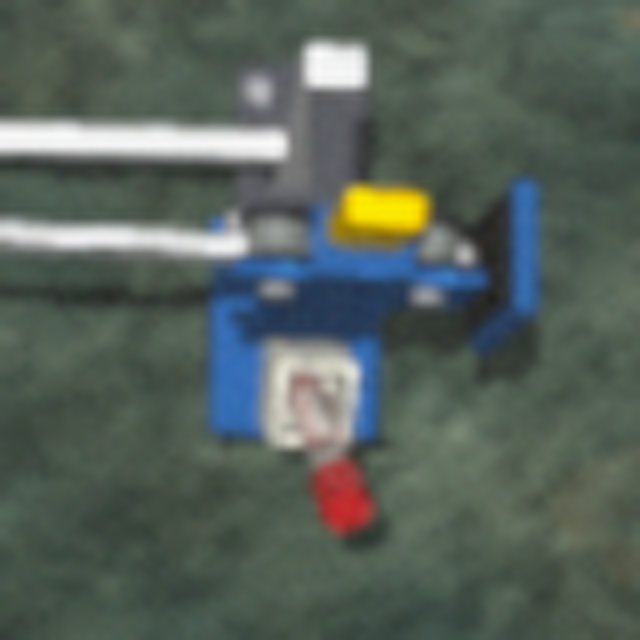

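View pics/topK.png

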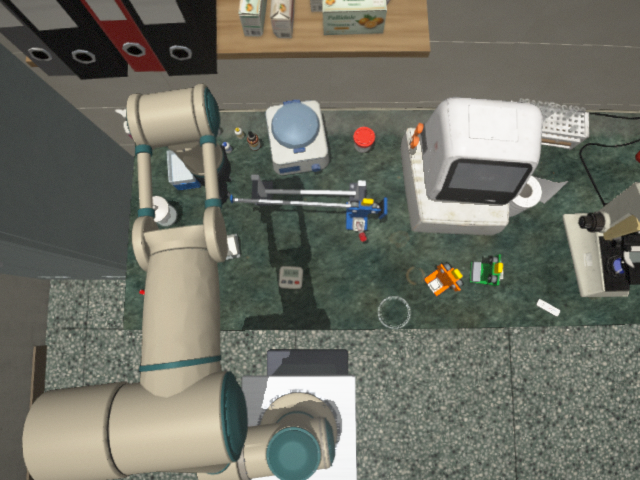

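```bash
python3 -m handwheel '[{"dx":0,"dy":0,"dz":0,"twist":0},{"dx":0,"dy":0,"dz":0,"twist":0},{"dx":0,"dy":0,"dz":0,"twist":0},{"dx":0,"dy":0,"dz":0,"twist":0},{"dx":0,"dy":0,"dz":0,"twist":0},{"dx":0,"dy":0,"dz":0,"twist":0},{"dx":0,"dy":0,"dz":0,"twist":0},{"dx":0,"dy":0,"dz":0,"twist":0}]'
python3 - <<'E'
from ov import *
a=r.camera("top");b=cv2.imread("pics/topK.png")[:,:,::-1]
s=r.camera("side");t=cv2.imread("pics/sideK.png")[:,:,::-1]
d=np.abs(a.astype(int)-b).max(axis=2);e=np.abs(s.astype(int)-t).max(axis=2)
print(d[190:250,340:400].max(),e[225:275,345:395].max())
def cen(im,f,x,y,w,h):
    q=im[y:y+h,x:x+w].astype(int);m=np.clip(f(q),0,None);yy,xx=np.mgrid[y:y+h,x:x+w];return np.array([(m*xx).sum(),(m*yy).sum()])/m.sum()
yel=lambda q:np.minimum(q[...,0],q[...,1])-q[...,2]-60
red=lambda q:q[...,0]-np.maximum(q[...,1],q[...,2])-50
X=tri(cen(s,yel,372,222,18,25),cen(a,yel,358,195,20,14));print("tab",X)
Y=tri(cen(s,red,346,245,16,16),cen(a,red,355,230,16,16));print("cap",Y)
c=C(.6068,-.0404,-.026)
for y in(-.12,-.13,-.14,-.15):print(y,c((0,y,.165+.1228*y)))
ov("top",a,320,175,80,80,8,[],"pics/topL.png")
E
```

```text
time: 27.22
position: [0.6101, 0.1495, 0.3013]
tool_rot: [3.142, -0.0, 1.545]
force: [0.3, -0.7, -0.3]
opening: 0.35
13 5
tab (array([ 0.60195681, -0.18421078,  0.1990431 ]), np.float64(0.0017273288830308541))
cap (array([ 0.5216657 , -0.17543133,  0.13294002]), np.float64(0.0007286089333398364))
-0.12 [ 0.60368035 -0.16035944  0.150264  ]
-0.13 [ 0.60342038 -0.17035606  0.149036  ]
-0.14 [ 0.60316041 -0.18035268  0.147808  ]
-0.15 [ 0.60290044 -0.1903493   0.14658   ]
```

View pics/topL.png

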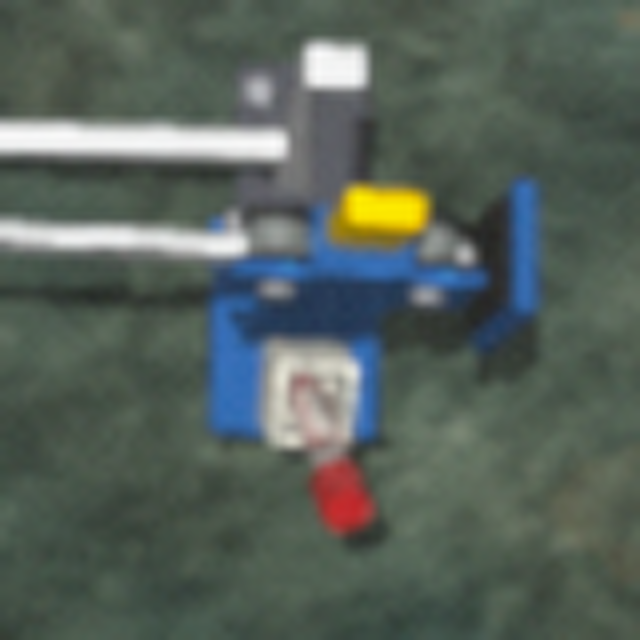

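```bash
python3 - <<'E'
from rig import r
print(r.close_job())
E
```

```text
the job is handed in; nothing more can be done
None
```

I moved the red-capped tube from the stand into the blue carrier's pocket. I then lifted the carrier by its yellow grip and hung it on the upper part of the rail, centring it there by feel. After I let go, it rolled down on its own to the stop. I handed the job in at about 27 s, with the gripper well clear.

- **Carrier:** two pictures about 1 s apart showed it still. By measurement, its plate end sits at about y = −0.220 m and the stop face at about −0.2197 m, so it is touching. The height of the yellow grip fits both rollers being on the bar.
- **Tube:** it is still in the pocket but leans about 14° more than the pocket axis, because the pocket is wider than the tube. The centre of the cap is 78 mm from the estimated pocket floor, where about 76 mm is expected. That fits the tube being fully down, though the floor position was worked out from the given dimensions, not seen directly.
- **Other objects:** the petri dish and the green and orange carriers had not moved in the last full picture. The timer was in shadow but looked in place. The arm hid the purple tube and most of the marker there; earlier pictures showed both in place, and I touched neither.
- **Disagreements:** the top-camera and gripper measurements of the carrier's x position differed by about 2–3 mm. I corrected this by sight before gripping. I also set the carrier down on the rail several times before releasing it.

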